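# Stock a parts bin with sash rollers and hang it on the louvred panel

## Robot

A 6-joint arm with a two-finger parallel gripper is mounted at the origin on the work surface. World frame = base frame: x ahead of the robot, y to its left, z up, the work surface at z = 0. Lengths are in m, angles in rad, forces in N, time in s.
With the tool pointing down it reaches from about 0.35 to 0.975 m from the base axis. Payload 4.9 kg.
Tool frame: the origin (TCP) lies midway between the tips of the shut fingers; the grasp point (between the pads) lies 19 mm behind it; z points along the fingers, y is the line along which they close (so a half turn about z gives the same grasp; the last joint's range is limited). The gripper opens to 85 mm and grips with 20 to 120 N. Pads are 22 mm wide; open, the fingers measure 114 mm over their backs; the gripper's body (76 mm by 85 mm) begins 54 mm behind the grasp point. The pads swing forward as they close: fully open they stand 13 mm farther back than shut.
Start: joints at [1.193, 0.053, 1.613, -0, 1.476, -0.119], TCP at [0.16, 0.604, 0.231] pointing down, gripper open.
Joint ranges: [-3.01, 3.01], [-1.01, 2.22], [0.06, 2.58], [-1.02, 4.17], [0.09, 2.62], [-3.14, 3.14]. Speed limits (rad/s): [2.57, 2.57, 3.14, 3.14, 3.14, 3.14].

## Interface

Orientations are given as a unit quaternion [w, x, y, z].
In Python, from plant import manip gives the robot as it stands.
- The arm moves only by the tool shift_gripper, called after "Request:" by a JSON object that holds its "fn" and its "kwargs". Schema: {"type":"object","properties":{"increments":{"type":"object","properties":{"jaw":{"type":"array","items":{"type":"number"},"minItems":1,"maxItems":5},"sx":{"type":"array","items":{"type":"number"},"minItems":1,"maxItems":5},"sy":{"type":"array","items":{"type":"number"},"minItems":1,"maxItems":5},"sz":{"type":"array","items":{"type":"number"},"minItems":1,"maxItems":5},"wx":{"type":"array","items":{"type":"number"},"minItems":1,"maxItems":5},"wy":{"type":"array","items":{"type":"number"},"minItems":1,"maxItems":5},"wz":{"type":"array","items":{"type":"number"},"minItems":1,"maxItems":5}},"additionalProperties":false,"required":["jaw","sx","sy","sz","wx","wy","wz"]},"only":{"type":"string"},"quiet":{"type":"boolean"},"lines":{"type":"string"}},"required":["increments"],"additionalProperties":false}. increments is an object with one list for each field, all of the same length, 1 to 5, a row being the entries at one place: jaw (the opening from 0.0 (shut) to 1.0 (fully open)), sx, sy, sz (the shift in m), wx, wy, wz (a rotation vector in rad); each row shifts and turns the commanded pose from where the row before left it, along the tool's axes as they then stand; what a row does not reach is not made up. A row lasts 1/8 s, in which the tool goes at most 0.0625 m and 0.188 rad, less where a joint would pass 70% of its speed; a pose out of reach is approached as far as the arm can. The fingers move at their own pace and stop on an object; the grip force is fixed at half the most. Time passes only in rows, so rows that do not move let the fingers close. The tool returns the time, the measured TCP pose, the force, the opening and the grip force at its end. only (a regular expression) keeps the lines of the reply that match it, lines (a string "A,B") keeps lines A to B, and quiet returns only ok. Input that does not fit is refused with a message, and nothing moves.
- manip.state(): the state, without advancing time (a new reading comes with each control period).
- manip.grab_frame(name): name is "scene" or "top" or "wrist"; returns the picture (480x640x3 uint8, red, green, blue); there is no depth.
- manip.camera_params(name): a dict with "intrinsics" (3x3 intrinsics, pixels), "xyz" and "orientation" of the camera in the world. Camera axes: x right, y down, z forward; pixel columns grow to the right and rows downward; lengths in m; the calibration is good to about 2 mm. A picture is of the moment at which its call begins: read the wrist's pose just before it. camera_params takes no time and is no camera call; for the wrist camera it gives the pose at the moment of the call.
- manip.job_done(): hands the job in; it is judged then, once.
The state is a dict: "time": time; "joint_pos": joint angles; "joint_vel": joint speeds; "joint_efforts": joint torques, N m; "tool_pos": TCP position; "tool_rot": TCP orientation; "contact_force": force on the tool from outside, world axes, zero at the start; "ft_torque": the same for the moment, N m; "gripper_width": opening from 0.0 (shut) to 1.0 (fully open); "grasp_force": force on a finger pad.
Only numpy, scipy, OpenCV 4.12 (cv2) and the standard library are available. Lean on these libraries where they do the work, as an engineer would, in place of code of your own. Each camera call takes 0.05 s, during which the arm holds its last target. There are 200 camera calls.

## Task

Open the hardware case by pressing the cover's snap tab inward while you lift the cover off, and lay the cover flat on the rubber pad, skirt down and about in its middle. Then put every sash roller from the case into the loose blue bin while that bin still stands on the bench, and last lift the loaded bin over the panel's upper rail and lower it between the two bins already there, so that its lip catches behind the rail and it hangs square. Leave the other things on the bench where they are.

Things in the scene. Friction and masses are not known exactly. Their poses are not given: they have to be found in the camera images.
- case: Black hardware case fixed to the bench: open box 120 (x) x 190 (y) x 50 mm high, walls and floor 5 mm. Origin: centre of its underside (inner floor z = 5, rim z = 50 mm). Holds the rollers; the cover is snapped on it. Inside, a post 18 mm wide in x, y = 14 to 27 mm, up to z = 49 mm, has a nose overhanging to -y (underside z = 42 mm) that the cover's tab hooks under.
- cover: Loose grey cover of the case, 134 (x) x 204 (y) mm, 160 g. Origin: centre of the underside of its 4 mm plate (on the rim when fitted, axes as the case's). 17 mm deep skirt all round, 2 mm play on the case; it stands on this when laid down. In the middle of the plate a fixed black grip block (34 mm along x, y = -14 to -4, top z = 31 mm) and beside it the steel snap tab.
- cover_tab (a joint): Cover's upright springy steel tab, 24 mm wide in x, y = 8 to 13 mm in the cover frame when free, top z = 31 mm. Value in m: 0 free (hooked), to 0.008 pressed inward (cover -y, towards the grip block); 1.5 N to start, 5.5 N fully in; over 0.006 clears the case's nose. Pinching block and tab together (27 mm wide free, 19 pressed) presses it and holds the cover to lift straight up.
- cover_grip (a point): Point on the cover midway between the outer faces of grip block and pressed tab: x = 0, y = -4.5, z = 22 mm in the cover frame (18 mm above the top plate). Fingers close along the cover's y.
- pad: Thin black rubber pad fixed on the bench, 190 (x) x 260 (y) x 4 mm, on which the cover is laid. Origin: centre of its underside, top at z = 4 mm; long side along y. It lies on the other side of the bench from the case (they change sides).
- bin: Loose blue parts bin, 120 (x) x 64 (y) x 60 mm high, walls and floor 4 mm, front wall (-x) only 36 mm high, 160 g. Origin: centre of its underside. At the top of the back wall (+x) a lip sticks out 14 mm and turns down: a hook open below, slot x = 60 to 70 mm, ceiling z = 56 mm, 4 mm thick edge down to z = 43 mm, 56 mm long in y. Can be gripped across its 64 mm width.
- bin_lip (a point): Middle of the ceiling of the hook under the bin's lip: (65, 0, 56) mm in the bin frame. Hung, it coincides with rail_mid to some mm (in y anywhere in the gap).
- panel: Grey louvred panel fixed to the bench, 400 mm along y. Origin: on the bench under the rails; front faces -x. Upper rail: strip 5 mm thick (x = -2.5 to 2.5), z = 90 to 130 mm, 17 mm gap behind it to the back plate (x = 20, 105 mm high); lower rail z = 40 to 70 mm. Two fixed smaller blue bins hang at y = -140 and 140 mm (gap y = -108 to 108), out to x = -97, tops z = 134 mm.
- rail_mid (a point): Middle of the top edge of the upper rail: (0, 0, 130) mm in the panel frame, axes as the panel's.
- roller1: Sash roller cartridge: aluminium block 40 (x) x 16 (y) x 19 mm with a white 18 mm wheel, 8 mm wide, standing out of its top to z = 24 mm, 40 g. Origin: centre of its underside. It stands on the case floor, two rows of two: near x = -27 or 27, y = -45 or 45 mm in the case frame, long side about along the case's x. May be absent.
- roller2: Sash roller cartridge: aluminium block 40 (x) x 16 (y) x 19 mm with a white 18 mm wheel, 8 mm wide, standing out of its top to z = 24 mm, 40 g. Origin: centre of its underside. It stands on the case floor, two rows of two: near x = -27 or 27, y = -45 or 45 mm in the case frame, long side about along the case's x. May be absent.
- roller3: Sash roller cartridge: aluminium block 40 (x) x 16 (y) x 19 mm with a white 18 mm wheel, 8 mm wide, standing out of its top to z = 24 mm, 40 g. Origin: centre of its underside. It stands on the case floor, two rows of two: near x = -27 or 27, y = -45 or 45 mm in the case frame, long side about along the case's x. May be absent.
- roller4: Sash roller cartridge: aluminium block 40 (x) x 16 (y) x 19 mm with a white 18 mm wheel, 8 mm wide, standing out of its top to z = 24 mm, 40 g. Origin: centre of its underside. It stands on the case floor, two rows of two: near x = -27 or 27, y = -45 or 45 mm in the case frame, long side about along the case's x. May be absent.
- tape: Yellow tape measure, 60 x 35 x 55 mm; a bystander to be left where it is. Origin at its underside (middle).
- jar: Jar, 64 mm across, 100 mm high; a bystander to be left where it is. Origin at its underside (middle).
- can: Can, 66 mm across, 120 mm high; a bystander to be left where it is. Origin at its underside (middle).
- wedge: Wooden packer, 70 x 30 x 18 mm; a bystander to be left where it is. Origin at its underside (middle).
- spacer: Upright brass spacer, 26 mm across, 30 mm high; a bystander to be left where it is. Origin at its underside (middle).

How it is judged:
On the way, in this order (a step that is already met when the one before it is completed fails the run):
1. the cover is being lifted off the case with its snap tab pressed in (value of joint cover_tab above 0.004 m and z of cover in the frame of case above 0.06 m), for 0.1 s.
2. the cover lies flat on the rubber pad, skirt down, its middle within 5 cm (across) and 6 cm (along) of the pad's middle (x of cover in the frame of pad between -0.05 and 0.05 m and y of cover in the frame of pad between -0.06 and 0.06 m and z of cover in the frame of pad between 0.012 and 0.03 m and angle between cover's own z axis and vertical below 0.1 rad), for 0.2 s.
3. every roller is in the loose bin while the bin stands on the bench (x of roller1 in the frame of bin between -0.06 and 0.06 m and y of roller1 in the frame of bin between -0.032 and 0.032 m and z of roller1 in the frame of bin between -0.002 and 0.062 m and x of roller2 in the frame of bin between -0.06 and 0.06 m and y of roller2 in the frame of bin between -0.032 and 0.032 m and z of roller2 in the frame of bin between -0.002 and 0.062 m and x of roller3 in the frame of bin between -0.06 and 0.06 m and y of roller3 in the frame of bin between -0.032 and 0.032 m and z of roller3 in the frame of bin between -0.002 and 0.062 m and x of roller4 in the frame of bin between -0.06 and 0.06 m and y of roller4 in the frame of bin between -0.032 and 0.032 m and z of roller4 in the frame of bin between -0.002 and 0.062 m and height (world z) of bin below 0.02 m and angle between bin's own z axis and vertical below 0.15 rad), for 0.3 s.
At the end, for the whole second after the job is handed in: Bin hangs by its lip on the upper rail between the other bins (hook ceiling within 8 mm across, 6 mm in height of the rail top, 75 mm along; square to 0.12 rad, tilt under 0.22 rad), every roller in it; cover flat on the pad, middle within 5 cm across, 6 cm along; all at rest (all of step 2 and x of bin_lip in the frame of rail_mid between -0.008 and 0.008 m and y of bin_lip in the frame of rail_mid between -0.075 and 0.075 m and z of bin_lip in the frame of rail_mid between -0.006 and 0.006 m and angle between bin's own z axis and vertical below 0.22 rad and angle between the y axis of bin and the y axis of panel, either way round below 0.12 rad and x of bin in the frame of panel below -0.05 m and linear speed of each of bin, cover, roller1, roller2, roller3, roller4 below 0.02 m/s and x of roller1 in the frame of bin between -0.06 and 0.06 m and y of roller1 in the frame of bin between -0.032 and 0.032 m and z of roller1 in the frame of bin between -0.002 and 0.062 m and x of roller2 in the frame of bin between -0.06 and 0.06 m and y of roller2 in the frame of bin between -0.032 and 0.032 m and z of roller2 in the frame of bin between -0.002 and 0.062 m and x of roller3 in the frame of bin between -0.06 and 0.06 m and y of roller3 in the frame of bin between -0.032 and 0.032 m and z of roller3 in the frame of bin between -0.002 and 0.062 m and x of roller4 in the frame of bin between -0.06 and 0.06 m and y of roller4 in the frame of bin between -0.032 and 0.032 m and z of roller4 in the frame of bin between -0.002 and 0.062 m); the robot touches nothing.
It fails at once if another thing on the bench is moved more than 5 cm (distance of any of tape, jar, can, wedge, spacer from where it was at the start of the episode above 0.05 m).
Of roller1, roller2, roller3, roller4 only 3 to 4 are there at a start; the rules pass over those that are not, and their reading is None.
At some moment in a run one of bin may be knocked a few centimetres aside while the robot is not near it.
It also fails if it takes over 200 s, if anything falls off the work surface, if the arm or the gripper's body presses on something with over 40 N, if the wrist force passes 120 N, or if a joint passes its speed limit or range.

## Working session

There is one attempt and no reset: what is moved stays moved. The work goes in short steps, Python scripts to look and compute and a tool call to move; the robot and the scene stay as the last step left them, time stands still between calls to the robot, and variables do not carry over. Pictures are saved under pics/ and viewed, at most 15 in all, crops included, and the job is handed in when it is done.

```bash
ls; mkdir -p pics
```

Run:
```python
from plant import manip
import cv2
for n in("scene","top"):
    p=manip.camera_params(n);print(n,p)
    cv2.imwrite(f"pics/{n}0.png",manip.grab_frame(n)[:,:,::-1])
print(manip.state())
```

```text
pics
plant.py
scene {'intrinsics': array([[595.7692365 ,   0.        , 322.83826022],
       [  0.        , 595.7692365 , 241.39714158],
       [  0.        ,   0.        ,   1.        ]]), 'xyz': array([1.4971211 , 0.17254079, 1.36521345]), 'orientation': array([-0.20747193,  0.61119701,  0.72336072, -0.24524045])}
top {'intrinsics': array([[505.13425448,   0.        , 319.75097407],
       [  0.        , 505.13425448, 237.43893547],
       [  0.        ,   0.        ,   1.        ]]), 'xyz': array([0.41502253, 0.01113197, 1.16585843]), 'orientation': array([-0.04885348,  0.7105208 , -0.70083335,  0.0400768 ])}
{'time': 0.1, 'joint_pos': array([ 1.19302682e+00,  5.33070909e-02,  1.61416669e+00, -2.47538366e-05,
        1.47602073e+00, -1.19026069e-01]), 'joint_vel': array([ 0.0010998 , -0.00142242, -0.0018656 , -0.00048097, -0.00154541,
        0.00135474]), 'joint_efforts': array([ 1.14427057e-03, -3.94905674e+01, -3.71363533e+01, -1.13977273e-04,
        3.91883572e-03, -1.44743780e-06]), 'tool_pos': array([0.15972494, 0.60365161, 0.23016992]), 'tool_rot': array([-2.21843976e-04,  1.29009907e-01,  9.91642849e-01, -9.24767752e-04]), 'contact_force': array([ 0.3572698 ,  0.27613149, -0.3109846 ]), 'ft_torque': array([ 0.01472556, -0.02556772,  0.015461  ]), 'grasp_force': 0.0, 'gripper_width': 1.0003024706176533}
```

View pics/scene0.png

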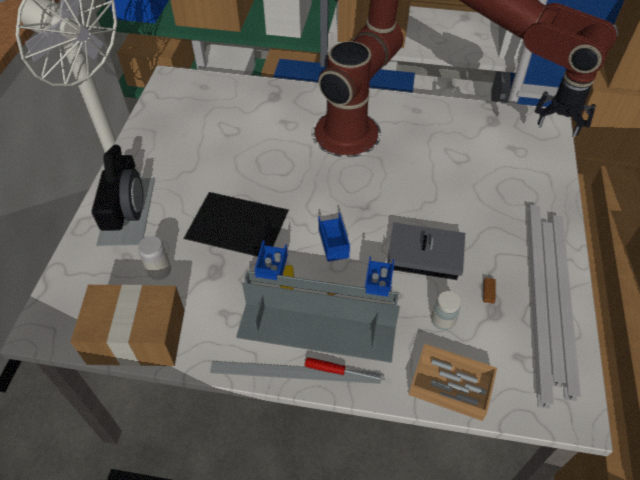

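View pics/top0.png

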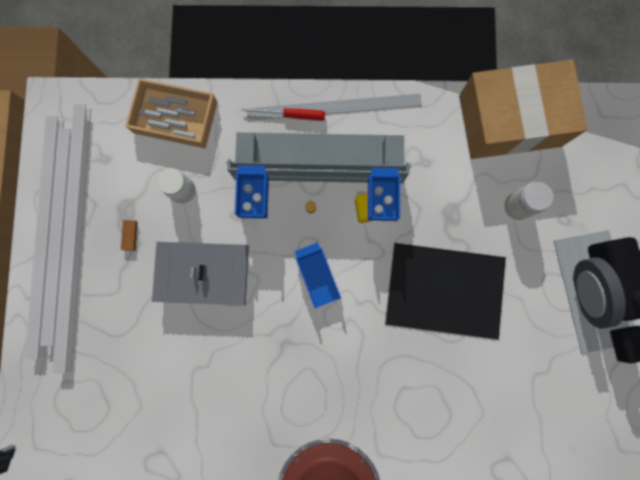

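The scene view shows the grey cover with its grip at top-view (200,272), the pad at (446,290) and the loose bin at (318,275), turned with its lip towards the panel. The panel rail is at row ~175, with the spacer (311,207) and the tape (362,207) under the gap. Next I'll measure.

Create h.py:
```python
import numpy as np, cv2
from plant import manip
from scipy.spatial.transform import Rotation as R
def rot(q): return R.from_quat(np.r_[q[1:],q[0]])
def ray(cam,uv,z,p=None):
    p=p or manip.camera_params(cam); uv=np.atleast_2d(np.asarray(uv,float))
    d=rot(p["orientation"]).apply(np.c_[uv,np.ones(len(uv))]@np.linalg.inv(p["intrinsics"]).T)
    return p["xyz"]+d*((z-p["xyz"][2])/d[:,2])[:,None]
def proj(cam,X,p=None):
    p=p or manip.camera_params(cam)
    c=rot(p["orientation"]).inv().apply(np.atleast_2d(X)-p["xyz"])@p["intrinsics"].T
    return c[:,:2]/c[:,2:]
def shot(cam,name=None):
    p=manip.camera_params(cam); im=manip.grab_frame(cam)
    if name: cv2.imwrite(f"pics/{name}.png",im[:,:,::-1])
    return im,p
def blobs(mask,amin=50):
    c,_=cv2.findContours(mask.astype(np.uint8),cv2.RETR_EXTERNAL,cv2.CHAIN_APPROX_NONE)
    return sorted([k for k in c if cv2.contourArea(k)>amin],key=cv2.contourArea,reverse=True)
def tool(X,yaw=None):
    """tool-frame shift from the present TCP to world X, and the rotation that makes it point down with tool y at yaw (mod pi)"""
    s=manip.state(); r=rot(s["tool_rot"]); out=[r.inv().apply(np.asarray(X)-s["tool_pos"]).round(4)]
    if yaw is not None:
        c=[]
        for k in(0,1):
            a=yaw+k*np.pi; y=[np.cos(a),np.sin(a),0]; z=[0,0,-1]; x=np.cross(y,z)
            c.append((r.inv()*R.from_matrix(np.c_[x,y,z])).as_rotvec())
        out.append(min(c,key=np.linalg.norm).round(4))
    return out
```

Run:
```python
from h import *
im=cv2.imread("pics/top0.png")[:,:,::-1]; hsv=cv2.cvtColor(im,cv2.COLOR_RGB2HSV)
h,s,v=[hsv[:,:,i].astype(int) for i in range(3)]
def rect(m,z,roi,name):
    q=np.zeros_like(m);a,b,c,d=roi;q[b:d,a:c]=m[b:d,a:c]
    k=blobs(cv2.morphologyEx(q.astype(np.uint8),cv2.MORPH_OPEN,np.ones((3,3))))[0]
    W=ray("top",k[:,0,:],z)[:,:2]
    r=cv2.minAreaRect((W*1000).astype(np.float32)); print(name,r, cv2.boundingRect(k))
rect(v<60,0.004,(370,230,530,350),"pad")
print(v[290,220],v[320,200],v[230,200],hsv[290,220],hsv[350,200], hsv[320,200],hsv[285,175])
rect((v<135),0.054,(140,232,262,320),"cover")
rect((h>100)&(h<125)&(s>150),0.06,(290,235,350,320),"bin60")
rect((h>100)&(h<125)&(s>150),0.036,(290,235,350,320),"bin36")
print("tape",ray("top",[[362,207]],.055),"spacer",ray("top",[[311,207]],.03))
print("rail ends",ray("top",[[228,172],[409,178]],.13))
print("grip",ray("top",[[203,272],[194,272]],.081))
```

```bash
python3 -c "
import cv2;i=cv2.imread('pics/top0.png');cv2.imwrite('pics/c1.png',cv2.resize(i[120:320,140:420],(784,560),interpolation=cv2.INTER_CUBIC))"
```

```text
pad ((444.628173828125, -261.514892578125), (254.89340209960938, 185.51210021972656), 83.31624603271484) (387, 244, 118, 95)
111 125 144 [111  23 111] [ 30   1 177] [  0   2 125] [111  23 110]
cover ((468.94073486328125, 273.48748779296875), (191.5672149658203, 239.25450134277344), 0.8507341146469116) (152, 232, 110, 88)
bin60 ((473.1552734375, 31.952604293823242), (130.36195373535156, 59.502803802490234), 21.430133819580078) (296, 244, 43, 63)
bin36 ((474.41693115234375, 32.40447235107422), (133.19125366210938, 60.794193267822266), 21.430131912231445) (296, 244, 43, 63)
tape [[ 0.62516678 -0.06732799  0.055     ]] spacer [[0.62846615 0.04730702 0.03      ]]
rail ends [[ 0.6823922   0.22021269  0.13      ]
 [ 0.67387151 -0.16011071  0.13      ]]
grip [[0.47395885 0.27579099 0.081     ]
 [0.47369099 0.29521494 0.081     ]]
```

View pics/c1.png

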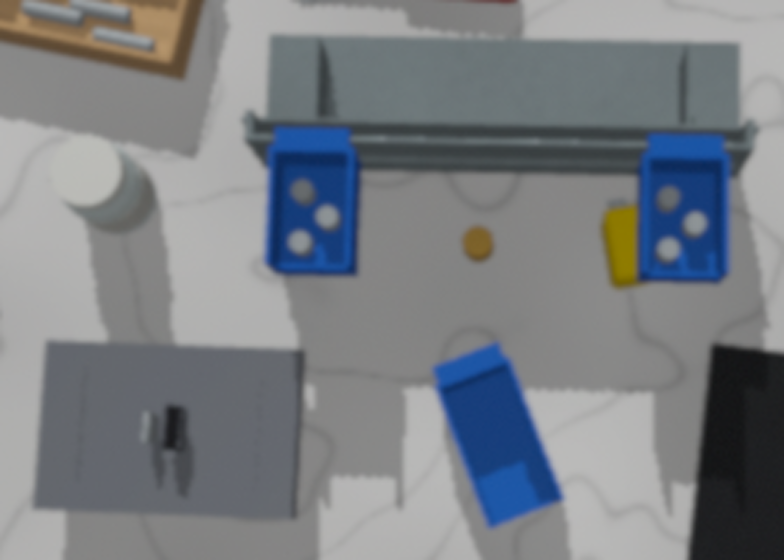

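The crop shows the cover's plate corners at (47,341), (303,350), (294,517), (33,507), the block at (174,427) and the tab at (146,427). The loose bin's lip end is at (467,360).

Run:
```python
from h import *
f=lambda a:np.array(a,float)/2.8+[140,120]
C=ray("top",f([[47,341],[299,350],[290,517],[33,507]]),.054)[:,:2]
print(C,C.mean(0),[np.linalg.norm(C[i]-C[i-1]) for i in range(4)])
e=C[0]-C[1]; e2=C[3]-C[2]; yaw=np.arctan2(*(e+e2)[::-1]); print("yaw y",yaw-np.pi/2)
print("block",ray("top",f([[174,412]]),.081),"tab",ray("top",f([[146,420]]),.081))
print("rail front L,R",ray("top",f([[365,139],[640,143]]),.13))
X=np.r_[C.mean(0),.24]
print(tool(X,yaw))
```

```text
[[0.54114398 0.38839072]
 [0.53659357 0.18759657]
 [0.40538378 0.19035467]
 [0.41021398 0.39217884]] [0.47333383 0.2896302 ] [np.float64(0.1309847903757359), np.float64(0.20084570921965786), np.float64(0.1312387709484152), np.float64(0.20188196046301912)]
yaw y -0.023294772375439088
block [[0.48438684 0.27809839 0.081     ]] tab [[0.47793785 0.29942324 0.081     ]]
rail front L,R [[ 0.68849951  0.13103432  0.13      ]
 [ 0.68777746 -0.07551208  0.13      ]]
[array([-0.3835, -0.2233, -0.0095]), array([-0.0019, -0.0004, -0.2354])]
```

Request:
{"fn": "shift_gripper", "kwargs": {"increments": {"jaw":[1,1,1,1,1],"sx":[-0.048,-0.048,-0.048,-0.048,-0.048],"sy":[-0.028,-0.028,-0.028,-0.028,-0.028],"sz":[0,0,0,0,0],"wx":[0,0,0,0,0],"wy":[0,0,0,0,0],"wz":[0,0,0,0,0]}}}

```text
time: 0.72
tool_pos: [0.3569, 0.4058, 0.2308]
tool_rot: [-0.0, 0.129, 0.992, -0.0]
contact_force: [-0.1, -0.1, -0.3]
gripper_width: 1.002
grasp_force: 0.0
```

Request:
{"fn": "shift_gripper", "kwargs": {"increments": {"jaw":[1,1,1,1,1],"sx":[-0.048,-0.048,-0.048,0,0],"sy":[-0.028,-0.028,-0.028,0,0],"sz":[0,0,-0.01,0,0],"wx":[0,0,0,-0.002,0],"wy":[0,0,0,0,0],"wz":[0,0,0,-0.12,-0.115]}}}

```text
time: 1.35
tool_pos: [0.4742, 0.2884, 0.2408]
tool_rot: [-0.0, 0.011, 1.0, 0.001]
contact_force: [0.7, 0.6, -0.4]
gripper_width: 0.997
grasp_force: 0.0
```

Request:
{"fn": "shift_gripper", "kwargs": {"increments": {"jaw":[1,1],"sx":[0,0],"sy":[0,0],"sz":[0,0],"wx":[0,0],"wy":[0,0],"wz":[0,0]}}}

```text
time: 1.6
tool_pos: [0.4736, 0.2894, 0.241]
tool_rot: [-0.0, 0.013, 1.0, 0.001]
contact_force: [0.4, -0.9, -0.7]
gripper_width: 1.002
grasp_force: 0.0
```

Run:
```python
from h import *
s=manip.state();im,p=shot("wrist","w1");print(s["tool_pos"],s["tool_rot"],p["xyz"])
C=[[.5411,.3884,.054],[.5366,.1876,.054],[.4054,.1904,.054],[.4102,.3922,.054],[.484,.278,.081]]
print(proj("wrist",C,p).round())
```

```text
[0.47359043 0.28938523 0.24097377] [-6.45998246e-05  1.25741707e-02  9.99920571e-01  8.58938585e-04] [0.40458955 0.29091474 0.38286005]
[[438. 288.]
 [199. 289.]
 [185. 127.]
 [452. 126.]
 [303. 234.]]
```

View pics/w1.png

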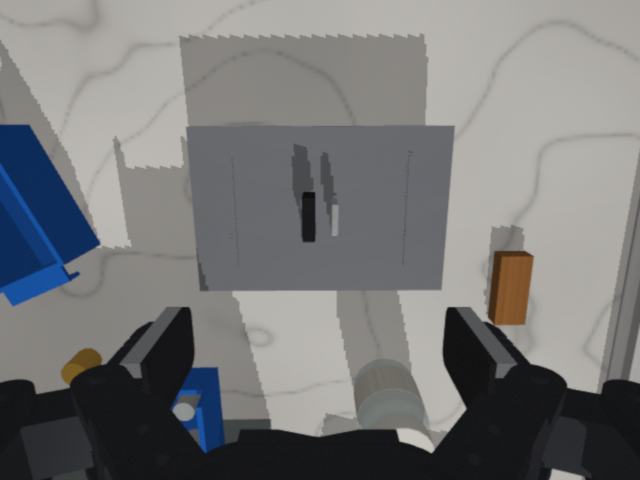

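The wrist view shows plate corners at (188,126), (453,126), (442,290), (200,290), the block top at about (303–315,193–241) and the tab at (335,215).

Run:
```python
from h import *
im=cv2.imread("pics/w1.png"); p=manip.camera_params("wrist")
C=ray("wrist",[[442.5,290],[200,290],[188,126],[453.5,126]],.054,p)[:,:2]
print(C,C.mean(0),[np.linalg.norm(C[i]-C[i-1]).round(4) for i in range(4)])
e=C[0]-C[1]+C[3]-C[2]; yaw=np.arctan2(e[1],e[0]); print(yaw-np.pi/2)
g=cv2.cvtColor(im,cv2.COLOR_BGR2GRAY)
print(g[225,295:345]); print(g[185:250,309]); print(g[190:245,335])
```

```text
[[0.54318141 0.39268241]
 [0.53806633 0.18854685]
 [0.40491542 0.19290283]
 [0.40987197 0.39359429]] [0.47400878 0.29193159] [np.float64(0.1333), np.float64(0.2042), np.float64(0.1332), np.float64(0.2008)]
-0.024873708369491654
[106 106 106 106 106  98  75  41  24  26  26  23  27  26  25  25  25  26
  26  30  64  93 104 107 107 106 107 106 107 106 105 106 106 106 104  95
 101 129 142 144 143 143 136 118 107 106 105 106 106 105]
[ 75  75  76  75  75  76  66  26  13  16  16  15  17  23  27  25  25  24
  27  27  28  27  28  24  27  27  27  26  28  25  26  26  24  27  25  26
  24  24  24  26  25  23  25  28  25  25  26  25  27  24  26  27  25  27
  27  28  44  79 103 106 106 105 107 105 106]
[107 106  98  80  77  87 104 101  91  86  84  83  83  88 107 133 142 142
 143 144 144 143 143 141 143 143 143 142 143 144 145 145 145 144 144 143
 145 146 147 147 147 148 146 147 148 143 112 106 106 106 107 106 107 107
 106]
```

Run:
```python
from h import *
P=ray("wrist",[[301.5,225],[315,225],[331.5,225],[338.5,225],[308,198],[308,241]],.081)
print(P.round(4))
a=-0.0249;c=np.array([.474,.2915]);Rm=np.array([[np.cos(a),-np.sin(a)],[np.sin(a),np.cos(a)]])
print("in cover",((P[:,:2]-c)@Rm).round(4)); G=c+Rm@[0,-.0045]
print("G",G, tool([*G,.12],np.pi/2+a))
```

```text
[[0.4774 0.2772 0.081 ]
 [0.4777 0.2872 0.081 ]
 [0.478  0.2994 0.081 ]
 [0.4781 0.3045 0.081 ]
 [0.4574 0.2826 0.081 ]
 [0.4899 0.2816 0.081 ]]
in cover [[ 0.0038 -0.0142]
 [ 0.0038 -0.0042]
 [ 0.0038  0.008 ]
 [ 0.0038  0.0131]
 [-0.0164 -0.0093]
 [ 0.0161 -0.0095]]
G [0.47388796 0.28700139] [array([-0.0004, -0.0027,  0.121 ]), array([ 0.0017, -0.0001,  0.0002])]
```

Request:
{"fn": "shift_gripper", "kwargs": {"increments": {"jaw":[1,1,1,1,1],"sx":[0,0,0,0,0],"sy":[-0.0027,0,0,0,0],"sz":[0.04,0.05,0.05,0.04,0],"wx":[0.0017,0,0,0,0],"wy":[0,0,0,0,0],"wz":[0,0,0,0,0]}}}

```text
time: 2.28
tool_pos: [0.4706, 0.2856, 0.0574]
tool_rot: [-0.004, 0.012, 1.0, -0.002]
contact_force: [0.3, -0.2, -0.5]
gripper_width: 0.996
grasp_force: 0.0
```

Request:
{"fn": "shift_gripper", "kwargs": {"increments": {"jaw":[0.1,0.1,0.1,0.1,0.1],"sx":[0,0,0,0,0],"sy":[0,0,0,0,0],"sz":[0,0,0,0,0],"wx":[0,0,0,0,0],"wy":[0,0,0,0,0],"wz":[0,0,0,0,0]}}}

```text
time: 2.9
tool_pos: [0.4752, 0.2866, 0.0636]
tool_rot: [0.002, 0.012, 1.0, 0.0]
contact_force: [-1.0, -3.8, 6.5]
gripper_width: 0.186
grasp_force: 62.3
```

Request:
{"fn": "shift_gripper", "kwargs": {"increments": {"jaw":[0.1,0.1,0.1,0.1,0.1],"sx":[0,0,0,0,0],"sy":[0,0,0,0,0],"sz":[-0.01,-0.03,-0.05,-0.05,0],"wx":[0,0,0,0,0],"wy":[0,0,0,0,0],"wz":[0,0,0,0,0]}}}

```text
time: 3.52
tool_pos: [0.4764, 0.288, 0.2075]
tool_rot: [0.005, 0.012, 1.0, 0.002]
contact_force: [-0.4, 0.2, -2.8]
gripper_width: 0.189
grasp_force: 60.4
```

Run:
```python
from h import *
print(tool([.4442,-.266,.2],np.pi/2-.11)); shot("scene","s2")
```

```text
[array([ 0.0191, -0.5546,  0.0047]), array([0.0051, 0.0096, 0.0863])]
```

View pics/s2.png

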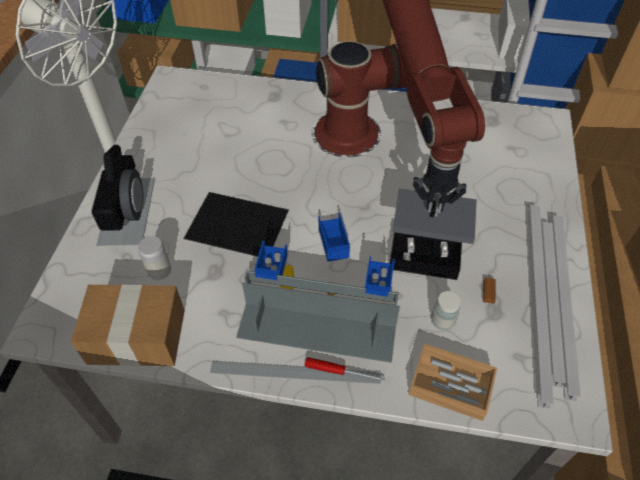

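The cover is off (435,215), the open case shows white wheels at (412,243), (445,245) and (408,257), and the bin has not moved.

Request:
{"fn": "shift_gripper", "kwargs": {"increments": {"jaw":[0.1,0.1,0.1,0.1,0.1],"sx":[0.002,0.002,0.002,0.002,0.002],"sy":[-0.03,-0.05,-0.055,-0.055,-0.055],"sz":[0,0,0,0,0],"wx":[0,0,0,0,0],"wy":[0,0,0,0,0],"wz":[0,0,0,0,0]}}}

```text
time: 4.2
tool_pos: [0.4561, 0.0406, 0.1987]
tool_rot: [-0.002, 0.012, 1.0, 0.0]
contact_force: [1.2, -0.0, -2.1]
gripper_width: 0.191
grasp_force: 60.5
```

Request:
{"fn": "shift_gripper", "kwargs": {"increments": {"jaw":[0.1,0.1,0.1,0.1,0.1],"sx":[0.002,0.002,0.002,0.002,0.001],"sy":[-0.055,-0.055,-0.055,-0.055,-0.05],"sz":[0,0,0,0,0],"wx":[0,0,0,0,0],"wy":[0,0,0,0,0],"wz":[0,0,0,0,0]}}}

```text
time: 4.82
tool_pos: [0.4409, -0.2287, 0.1986]
tool_rot: [-0.001, 0.012, 1.0, 0.001]
contact_force: [0.4, 0.3, -2.3]
gripper_width: 0.189
grasp_force: 60.5
```

Request:
{"fn": "shift_gripper", "kwargs": {"increments": {"jaw":[0.1,0.1,0.1,0.1],"sx":[0,0,0,0],"sy":[-0.04,0,0,0],"sz":[0,0,0,0],"wx":[0,0.005,0,0],"wy":[0,0.0096,0,0],"wz":[0,0.086,0,0]}}}

```text
time: 5.32
tool_pos: [0.441, -0.2668, 0.1997]
tool_rot: [-0.006, 0.054, 0.999, -0.002]
contact_force: [-0.2, -0.4, -2.3]
gripper_width: 0.187
grasp_force: 60.5
```

Run:
```python
from h import *
print(tool([.4442,-.266,.2],np.pi/2-.11),manip.state()["grasp_force"])
```

```text
[array([-0.0031,  0.0011, -0.0003]), array([-0.0037, -0.0111,  0.0019])] 60.469908714294434
```

Request:
{"fn": "shift_gripper", "kwargs": {"increments": {"jaw":[0.1,0.1,0.1,0.1,0.1],"sx":[-0.003,0,0,0,0],"sy":[0,0,0,0,0],"sz":[0.05,0.05,0.04,0.018,0],"wx":[-0.0037,0,0,0,0],"wy":[-0.0111,0,0,0,0],"wz":[0,0,0,0,0]}}}

```text
time: 5.95
tool_pos: [0.4437, -0.2675, 0.0422]
tool_rot: [-0.0, 0.054, 0.999, -0.0]
contact_force: [0.1, 0.5, -1.8]
gripper_width: 0.191
grasp_force: 60.5
```

Request:
{"fn": "shift_gripper", "kwargs": {"increments": {"jaw":[0.1,0.1,0.1],"sx":[0,0,0],"sy":[0,0,0],"sz":[0.004,0.003,0],"wx":[0,0,0],"wy":[0,0,0],"wz":[0,0,0]}}}

```text
time: 6.32
tool_pos: [0.4447, -0.2687, 0.0369]
tool_rot: [0.001, 0.055, 0.998, -0.001]
contact_force: [1.4, 1.2, -1.6]
gripper_width: 0.186
grasp_force: 60.5
```

Request:
{"fn": "shift_gripper", "kwargs": {"increments": {"jaw":[0.1,0.1,0.4,0.8,0.8],"sx":[0,0,0,0,0],"sy":[0,0,0,0,0],"sz":[0.0025,0,0,0,0],"wx":[0,0,0,0,0],"wy":[0,0,0,0,0],"wz":[0,0,0,0,0]}}}

```text
time: 6.95
tool_pos: [0.4442, -0.2683, 0.0335]
tool_rot: [0.001, 0.055, 0.998, -0.001]
contact_force: [-0.3, 0.3, 0.4]
gripper_width: 0.792
grasp_force: 0.0
```

Request:
{"fn": "shift_gripper", "kwargs": {"increments": {"jaw":[0.8,0.8,0.8,0.8,0.8],"sx":[0,0,0,0,0],"sy":[0,0,0,0,0],"sz":[-0.02,-0.05,-0.05,-0.05,-0.05],"wx":[0,0,0,0,0],"wy":[0,0,0,0,0],"wz":[0,0,0,0,0]}}}

```text
time: 7.58
tool_pos: [0.4437, -0.2678, 0.2552]
tool_rot: [0.001, 0.055, 0.998, -0.001]
contact_force: [-0.0, -0.1, -0.2]
gripper_width: 0.799
grasp_force: 0.0
```

Run:
```python
from h import *
im,p=shot("top","t3");cv2.imwrite("pics/c3.png",cv2.resize(im[140:360,140:520,::-1],(798,462),interpolation=cv2.INTER_CUBIC))
```

```text
(no output)
```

View pics/c3.png

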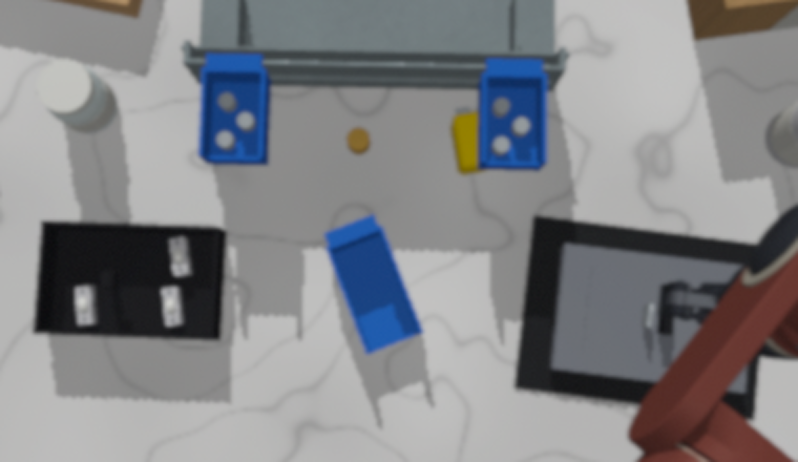

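The cover lies on the pad, and the case holds three rollers: crop (180,257), (84,305) and (172,305). The fourth place, upper left, looks empty. Now I'll move over the case.

Run:
```python
from h import *
print(tool([.474,.287,.24],np.pi/2-.025))
```

```text
[array([0.0337, 0.5568, 0.0187]), array([-0.009 ,  0.0125, -0.0846])]
```

Request:
{"fn": "shift_gripper", "kwargs": {"increments": {"jaw":[0.6,0.6,0.6,0.6,0.6],"sx":[0,0,0,0,0],"sy":[0.05,0.06,0.06,0.06,0.06],"sz":[0,0,0,0,0],"wx":[0,0,0,0,0],"wy":[0,0,0,0,0],"wz":[0,0,0,0,0]}}}

```text
time: 8.25
tool_pos: [0.4756, 0.0221, 0.2531]
tool_rot: [0.001, 0.055, 0.998, -0.001]
contact_force: [0.1, 0.5, -0.2]
gripper_width: 0.6
grasp_force: 0.0
```

Request:
{"fn": "shift_gripper", "kwargs": {"increments": {"jaw":[0.6,0.6,0.6,0.6,0.6],"sx":[0,0,0,0,0],"sy":[0.06,0.06,0.06,0.06,0.02],"sz":[0,0,0,0,0],"wx":[0,0,0,0,0],"wy":[0,0,0,0,0],"wz":[0,0,0,0,-0.085]}}}

```text
time: 8.88
tool_pos: [0.5037, 0.2817, 0.2522]
tool_rot: [0.001, 0.009, 1.0, -0.001]
contact_force: [0.6, 0.3, 0.8]
gripper_width: 0.603
grasp_force: 0.0
```

```bash
python3 - <<'E'
from h import *
print(tool([.474,.287,.24],np.pi/2-.025))
E
```

```text
[array([0.0298, 0.0048, 0.0121]), array([-0.0014,  0.0013,  0.0062])]
```

Request:
{"fn": "shift_gripper", "kwargs": {"increments": {"jaw":[0.6,0.6,0.6],"sx":[0.03,0,0],"sy":[0.005,0,0],"sz":[0.01,0,0],"wx":[0,0,0],"wy":[0.0013,0,0],"wz":[0.006,0,0]}}}

```text
time: 9.25
tool_pos: [0.4746, 0.2843, 0.2429]
tool_rot: [0.001, 0.015, 1.0, -0.001]
contact_force: [-0.1, 0.2, -0.7]
gripper_width: 0.599
grasp_force: 0.0
```

Run:
```python
from h import *
im,p=shot("wrist","w4"); print(manip.state()["tool_pos"])
g=im.min(2); m=g>90
# case rows only
P=ray("wrist",[[0,0]],.05,p)
a=-.025;Rm=np.array([[np.cos(a),-np.sin(a)],[np.sin(a),np.cos(a)]]);c=np.array([.474,.2915])
q=np.array([[x,y] for x,y in[(.055,.09),(.055,-.09),(-.055,-.09),(-.055,.09)]])@Rm.T+c
u=proj("wrist",np.c_[q,[.03]*4],p); print(u.round())
mk=np.zeros(g.shape,np.uint8);cv2.fillConvexPoly(mk,u.round().astype(int),1)
for k in blobs((m&(mk>0)),30):
    r=cv2.minAreaRect(k); print(cv2.boundingRect(k),cv2.contourArea(k),r)
x,y,w,h=cv2.boundingRect(u.round().astype(int))
cv2.imwrite("pics/c4.png",cv2.resize(im[y-30:y+h+30,x-30:x+w+30,::-1],(790,int(790*(h+60)/(w+60)))));print(x-30,y-30,790/(w+60))
```

```text
[0.47493937 0.28414642 0.24315268]
[[428. 265.]
 [226. 266.]
 [218. 139.]
 [437. 138.]]
(372, 145, 26, 50) 959.5 ((385.2525634765625, 169.64675903320312), (49.0149040222168, 21.498788833618164), 83.2901611328125)
(262, 149, 29, 50) 938.0 ((276.6605529785156, 173.5707244873047), (48.541114807128906, 21.12965965270996), 78.2317123413086)
(259, 209, 29, 49) 877.0 ((273.35296630859375, 232.9117889404297), (47.051910400390625, 20.615528106689453), 75.96376037597656)
188 108 2.8214285714285716
```

View pics/c4.png

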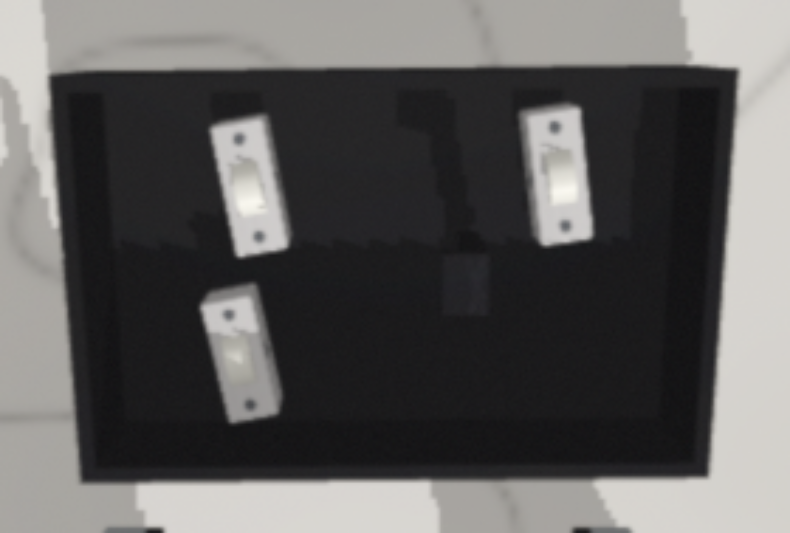

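Three rollers; the fourth place is empty. Screw-hole pairs in the crop: A (240,139)/(259,236), B (555,127)/(566,226), C (229,315)/(250,405).

Run:
```python
from h import *
a=-.025;Rm=np.array([[np.cos(a),-np.sin(a)],[np.sin(a),np.cos(a)]]);c=np.array([.474,.2915])
for n,u in dict(A=[(240,139),(259,236)],B=[(555,127),(566,226)],C=[(229,315),(250,405)]).items():
    P=ray("wrist",np.array(u)/2.8214+[188,108],.024)[:,:2]; m=P.mean(0); d=P[1]-P[0]; yaw=np.arctan2(d[1],d[0])
    print(n,P.round(4),"mid",m.round(4),"incase",((m-c)@Rm).round(4),"yaw",yaw.round(3),"L",np.linalg.norm(d).round(4))
    print(tool([*m,.08],yaw+np.pi/2), tool([*m,.009]))
```

```text
A [[0.4336 0.2468]
 [0.4631 0.2508]] mid [0.4484 0.2488] incase [-0.0246 -0.0433] yaw 0.137 L 0.0297
[array([ 0.0257, -0.0359,  0.1632]), array([-0.0015,  0.0015, -0.1683])] [array([ 0.0258, -0.0358,  0.2342])]
B [[0.433  0.3411]
 [0.4629 0.3449]] mid [0.448 0.343] incase [-0.0273  0.0508] yaw 0.124 L 0.0301
[array([0.0291, 0.0582, 0.163 ]), array([-0.0015,  0.0015, -0.1551])] [array([0.0292, 0.0583, 0.234 ])]
C [[0.4876 0.2401]
 [0.5172 0.2449]] mid [0.5024 0.2425] incase [ 0.0296 -0.0483] yaw 0.162 L 0.03
[array([-0.0285, -0.0406,  0.1633]), array([-0.0015,  0.0015, -0.1936])] [array([-0.0284, -0.0405,  0.2343])]
```

Request:
{"fn": "shift_gripper", "kwargs": {"increments": {"jaw":[0.5,0.5,0.5,0.5,0.5],"sx":[0.0258,0,0,0,0],"sy":[-0.0359,0,0,0,0],"sz":[0.02,0.05,0.05,0.05,0],"wx":[0,-0.0015,0,0,0],"wy":[0,0.0015,0,0,0],"wz":[0,-0.168,0,0,0]}}}

```text
time: 9.93
tool_pos: [0.4446, 0.2474, 0.0688]
tool_rot: [-0.005, -0.068, 0.998, -0.001]
contact_force: [-0.6, 0.0, 0.3]
gripper_width: 0.498
grasp_force: 0.0
```

```bash
python3 - <<'E'
from h import *
print(tool([.4484,.2488,.009],.137+np.pi/2))
E
```

```text
[array([-0.0046,  0.001 ,  0.0598]), array([-0.0021, -0.0098, -0.0009])]
```

Request:
{"fn": "shift_gripper", "kwargs": {"increments": {"jaw":[0.5,0.5,0.5,0.5,0.0],"sx":[-0.0046,0,0,0,0],"sy":[0.001,0,0,0,0],"sz":[0.02,0.03,0.01,0,0],"wx":[-0.002,0,0,0,0],"wy":[-0.0098,0,0,0,0],"wz":[0,0,0,0,0]}}}

```text
time: 10.55
tool_pos: [0.4536, 0.2514, 0.0148]
tool_rot: [0.006, -0.068, 0.998, 0.002]
contact_force: [-0.4, -0.1, 0.6]
gripper_width: 0.301
grasp_force: 0.0
```

Request:
{"fn": "shift_gripper", "kwargs": {"increments": {"jaw":[0,0,0,0,0],"sx":[0,0,0,0,0],"sy":[0,0,0,0,0],"sz":[0,0,0,-0.03,-0.05],"wx":[0,0,0,0,0],"wy":[0,0,0,0,0],"wz":[0,0,0,0,0]}}}

```text
time: 11.18
tool_pos: [0.4495, 0.25, 0.0917]
tool_rot: [0.002, -0.069, 0.998, 0.001]
contact_force: [1.0, 0.3, 0.2]
gripper_width: 0.162
grasp_force: 59.9
```

Request:
{"fn": "shift_gripper", "kwargs": {"increments": {"jaw":[0,0,0],"sx":[0,0,0],"sy":[0,0,0],"sz":[-0.06,-0.04,0],"wx":[0,0,0],"wy":[0,0,0],"wz":[0,0,0]}}}

```text
time: 11.55
tool_pos: [0.4529, 0.2513, 0.198]
tool_rot: [0.009, -0.069, 0.998, 0.003]
contact_force: [-0.2, -0.3, -0.4]
gripper_width: 0.164
grasp_force: 59.9
```

Run:
```python
from h import *
im,p=shot("top","t5"); hsv=cv2.cvtColor(im,cv2.COLOR_RGB2HSV)
m=(hsv[:,:,0]>100)&(hsv[:,:,0]<125)&(hsv[:,:,1]>150); m[:235]=0;m[330:]=0;m[:,:270]=0;m[:,370:]=0
k=blobs(m)[0]; r=cv2.minAreaRect((ray("top",k[:,0,:],.06)[:,:2]*1000).astype(np.float32)); print(r)
cv2.imwrite("pics/c5.png",cv2.resize(im[200:330,240:400,::-1],(800,650))[:600])
```

```text
((473.21197509765625, 31.814943313598633), (130.3668975830078, 59.20510482788086), 21.430131912231445)
```

View pics/c5.png

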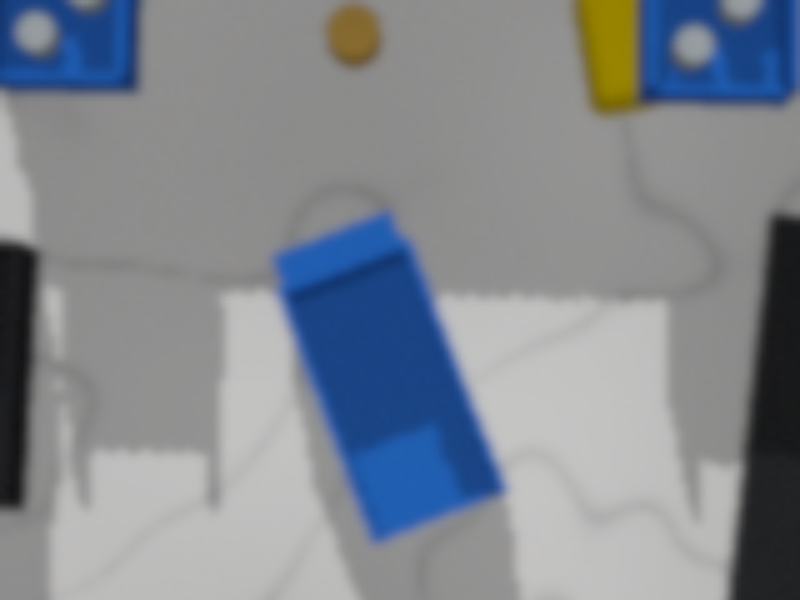

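The bin in the crop: lip end corners (272,257)/(390,212), front corners (376,543)/(503,492); empty and not moved.

Add to h.py:
```python
def binpose(L,F):
    """L: lip end corners, F: front corners (top image pixels) -> bin xy, yaw"""
    l=ray("top",L,.06)[:,:2]; f=ray("top",F,.036)[:,:2]
    d=l.mean(0)-f.mean(0); n=np.linalg.norm(d); e=d/n
    print("len",n.round(4),"lipw",np.linalg.norm(l[0]-l[1]).round(4),"frontw",np.linalg.norm(f[0]-f[1]).round(4),"yaw alt",np.arctan2(*(l[0]-l[1])[::-1])-np.pi/2,np.arctan2(*(f[0]-f[1])[::-1])-np.pi/2)
    c=(l.mean(0)-.074*e+f.mean(0)+.06*e)/2
    return c,np.arctan2(e[1],e[0])
def atbin(c,yaw,x,y=0): return c+[x*np.cos(yaw)-y*np.sin(yaw),x*np.sin(yaw)+y*np.cos(yaw)]
```

Run:
```python
from h import *
f=lambda a:np.array(a)/5+[240,200]
c,y=binpose(f([(272,257),(390,212)]),f([(376,543),(503,492)])); print(c,y)
for x in(.03,-.03): print(tool([*atbin(c,y,x),.16],y), tool([*atbin(c,y,x),.16],y+np.pi/2)[1])
```

```text
len 0.1326 lipw 0.0556 frontw 0.0607 yaw alt 0.3798729294785077 0.3932015105045621
[0.46547297 0.02809324] 0.3821365736652933
[array([-0.0121, -0.2153,  0.0344]), array([0.0109, 0.0089, 1.3259])] [ 0.0013  0.0131 -0.2449]
[array([ 0.0461, -0.2298,  0.0336]), array([0.0109, 0.0089, 1.3259])] [ 0.0013  0.0131 -0.2449]
```

Request:
{"fn": "shift_gripper", "kwargs": {"increments": {"jaw":[0,0,0,0,0],"sx":[-0.003,-0.003,-0.002,0,0],"sy":[-0.05,-0.055,-0.055,-0.055,0],"sz":[0,0,0,0,0],"wx":[0,0,0,0,0],"wy":[0,0,0,0,0],"wz":[0,0,0,0,0.18]}}}

```text
time: 12.22
tool_pos: [0.4869, 0.0353, 0.1899]
tool_rot: [0.002, 0.027, 1.0, 0.001]
contact_force: [0.3, -0.3, -0.9]
gripper_width: 0.161
grasp_force: 60.0
```

Request:
{"fn": "shift_gripper", "kwargs": {"increments": {"jaw":[0,0,0,0,0],"sx":[0,0,0,0,0],"sy":[0,0,0,0,0],"sz":[0,0,0,0,0],"wx":[0,0,0,0,0],"wy":[0,0,0,0,0],"wz":[0.185,0.185,0.185,0.185,0.185]}}}

```text
time: 12.85
tool_pos: [0.4865, 0.0386, 0.1897]
tool_rot: [0.001, 0.468, 0.884, 0.002]
contact_force: [0.2, 0.1, -1.4]
gripper_width: 0.164
grasp_force: 59.9
```

Request:
{"fn": "shift_gripper", "kwargs": {"increments": {"jaw":[0,0,0],"sx":[0,0,0],"sy":[0,0,0],"sz":[0,0,0],"wx":[0,0,0],"wy":[0,0,0],"wz":[0.185,0.036,0]}}}

```text
time: 13.22
tool_pos: [0.4872, 0.0385, 0.1911]
tool_rot: [0.002, 0.559, 0.829, 0.003]
contact_force: [-0.0, 0.2, -0.2]
gripper_width: 0.161
grasp_force: 59.9
```

Run:
```python
from h import *
c=np.array([.4655,.0281]);y=.383
print(tool([*atbin(c,y,.026),.12],y),manip.state()["gripper_width"])
```

```text
[array([-0.0016,  0.0015,  0.0712]), array([ 0.007 , -0.0007,  0.0011])] 0.16057121481019174
```

Request:
{"fn": "shift_gripper", "kwargs": {"increments": {"jaw":[0,0,0,0,0],"sx":[-0.0016,0,0,0,0],"sy":[0.0015,0,0,0,0],"sz":[0.03,0.05,0.05,0.03,0],"wx":[0.007,0,0,0,0],"wy":[0,0,0,0,0],"wz":[0,0,0,0,0]}}}

```text
time: 13.85
tool_pos: [0.4875, 0.0379, 0.0293]
tool_rot: [-0.002, 0.559, 0.829, -0.001]
contact_force: [0.1, -0.7, -0.5]
gripper_width: 0.163
grasp_force: 59.9
```

Run:
```python
from h import *
c=np.array([.4655,.0281]);y=.383
print(tool([*atbin(c,y,.026),.014],y))
```

```text
[array([-0.0009,  0.002 ,  0.0153]), array([-0.0044, -0.003 ,  0.0004])]
```

Request:
{"fn": "shift_gripper", "kwargs": {"increments": {"jaw":[0,0,0.25,0.25,0.25],"sx":[0,0,0,0,0],"sy":[0.001,0,0,0,0],"sz":[0.013,0,0,0,-0.03],"wx":[-0.004,0,0,0,0],"wy":[-0.003,0,0,0,0],"wz":[0,0,0,0,0]}}}

```text
time: 14.48
tool_pos: [0.4891, 0.0382, 0.0479]
tool_rot: [0.001, 0.56, 0.829, 0.0]
contact_force: [0.2, 0.3, 0.2]
gripper_width: 0.248
grasp_force: 0.0
```

Request:
{"fn": "shift_gripper", "kwargs": {"increments": {"jaw":[0.25,0.25,0.5,0.5,0.5],"sx":[0,0,0,0,0],"sy":[0,0,0,0,0],"sz":[-0.05,-0.06,-0.04,0,0],"wx":[0,0,0,0,0],"wy":[0,0,0,0,0],"wz":[0,0,-0.185,-0.185,-0.185]}}}

```text
time: 15.1
tool_pos: [0.4907, 0.0382, 0.2012]
tool_rot: [0.005, 0.309, 0.951, 0.001]
contact_force: [1.0, -0.1, -0.0]
gripper_width: 0.498
grasp_force: 0.0
```

Request:
{"fn": "shift_gripper", "kwargs": {"increments": {"jaw":[0.5,0.5,0.5,0.5,0.5],"sx":[0,0,0,0,0],"sy":[0,0,0,0,0],"sz":[0,0,0,0,0],"wx":[0,0,0,0,0],"wy":[0,0,0,0,0],"wz":[-0.185,-0.185,-0.185,-0.13,0]}}}

```text
time: 15.72
tool_pos: [0.4903, 0.0382, 0.2]
tool_rot: [0.004, -0.025, 1.0, -0.001]
contact_force: [0.2, 1.1, 0.0]
gripper_width: 0.506
grasp_force: 0.0
```

```bash
python3 - <<'E'
from h import *
for m,y in (([.5024,.2425],.162),): print(tool([*m,.08],y+np.pi/2))
E
```

```text
[array([-0.0214,  0.2036,  0.1199]), array([-0.0016,  0.0075, -0.1123])]
```

Request:
{"fn": "shift_gripper", "kwargs": {"increments": {"jaw":[0.5,0.5,0.5,0.5,0.5],"sx":[-0.005,-0.005,-0.006,-0.005,0],"sy":[0.051,0.051,0.051,0.051,0],"sz":[0,0,0,0.03,0.06],"wx":[0,0,0,0,-0.0016],"wy":[0,0,0,0,0.0075],"wz":[0,0,0,0,-0.112]}}}

```text
time: 16.35
tool_pos: [0.5039, 0.247, 0.1124]
tool_rot: [0.004, -0.084, 0.996, 0.001]
contact_force: [0.3, 0.7, -0.5]
gripper_width: 0.5
grasp_force: 0.0
```

Request:
{"fn": "shift_gripper", "kwargs": {"increments": {"jaw":[0.5,0.5],"sx":[0,0],"sy":[0,0],"sz":[0.03,0],"wx":[0,0],"wy":[0,0],"wz":[0,0]}}}

```text
time: 16.6
tool_pos: [0.4989, 0.2424, 0.0763]
tool_rot: [-0.004, -0.081, 0.997, -0.001]
contact_force: [-0.2, -0.3, 0.1]
gripper_width: 0.5
grasp_force: 0.0
```

```bash
python3 - <<'E'
from h import *
print(tool([.5024,.2425,.009],.162+np.pi/2))
E
```

```text
[array([-0.004 , -0.0004,  0.0673]), array([-0.0008, -0.0073, -0.0002])]
```

Request:
{"fn": "shift_gripper", "kwargs": {"increments": {"jaw":[0.5,0.5,0.5,0.5,0.0],"sx":[-0.003,0,0,0,0],"sy":[0,0,0,0,0],"sz":[0.03,0.03,0.005,0,0],"wx":[0,0,0,0,0],"wy":[-0.005,0,0,0,0],"wz":[0,0,0,0,0]}}}

```text
time: 17.23
tool_pos: [0.5059, 0.244, 0.0166]
tool_rot: [0.004, -0.081, 0.997, 0.001]
contact_force: [-1.0, -0.4, -0.3]
gripper_width: 0.299
grasp_force: 0.0
```

Request:
{"fn": "shift_gripper", "kwargs": {"increments": {"jaw":[0,0,0,0,0],"sx":[0,0,0,0,0],"sy":[0,0,0,0,0],"sz":[0,0,0,-0.03,-0.05],"wx":[0,0,0,0,0],"wy":[0,0,0,0,0],"wz":[0,0,0,0,0]}}}

```text
time: 17.85
tool_pos: [0.5021, 0.2428, 0.0932]
tool_rot: [-0.0, -0.081, 0.997, -0.0]
contact_force: [1.5, 1.4, -0.5]
gripper_width: 0.159
grasp_force: 59.2
```

Request:
{"fn": "shift_gripper", "kwargs": {"increments": {"jaw":[0,0,0],"sx":[0,0,0],"sy":[0,0,0],"sz":[-0.06,-0.04,0],"wx":[0,0,0],"wy":[0,0,0],"wz":[0,0,0]}}}

```text
time: 18.23
tool_pos: [0.5061, 0.2442, 0.1998]
tool_rot: [0.007, -0.082, 0.997, 0.001]
contact_force: [-0.1, 0.4, 0.2]
gripper_width: 0.16
grasp_force: 59.2
```

Run:
```python
from h import *
im,p=shot("top","t6"); hsv=cv2.cvtColor(im,cv2.COLOR_RGB2HSV)
m=(hsv[:,:,0]>100)&(hsv[:,:,0]<125)&(hsv[:,:,1]>150); m[:235]=0;m[330:]=0;m[:,:270]=0;m[:,370:]=0
k=blobs(m)[0]; r=cv2.minAreaRect((ray("top",k[:,0,:],.06)[:,:2]*1000).astype(np.float32)); print(r)
b=ray("top",[[c[0][0],c[0][1]] for c in [k.mean(0)]],.02)
w=(im.min(2)>110)&(cv2.drawContours(np.zeros(m.shape,np.uint8),[cv2.convexHull(k)],-1,1,-1)>0)
for q in blobs(w,15):
    c,_,_=cv2.minAreaRect(q); print("roller",c,ray("top",[c],.028))
c=np.array([.4655,.0281]);y=.383
print(tool([*atbin(c,y,-.006),.19],y))
```

```text
((473.2537841796875, 31.6761417388916), (129.82847595214844, 59.67934799194336), 22.115493774414062)
roller (312.3793029785156, 268.44830322265625) [[0.48824101 0.04192254 0.028     ]]
[array([ 0.0795, -0.2077,  0.0058]), array([0.0064, 0.0065, 1.351 ])]
```

Request:
{"fn": "shift_gripper", "kwargs": {"increments": {"jaw":[0,0,0,0,0],"sx":[0.02,0.02,0.02,0.02,0],"sy":[-0.052,-0.052,-0.052,-0.052,0],"sz":[0,0,0,0,0],"wx":[0,0,0,0,0],"wy":[0,0,0,0,0],"wz":[0,0,0,0,0.185]}}}

```text
time: 18.9
tool_pos: [0.4566, 0.0222, 0.1915]
tool_rot: [0.0, 0.016, 1.0, 0.0]
contact_force: [0.3, 0.1, -0.3]
gripper_width: 0.164
grasp_force: 59.2
```

Request:
{"fn": "shift_gripper", "kwargs": {"increments": {"jaw":[0,0,0,0,0],"sx":[0,0,0,0,0],"sy":[0,0,0,0,0],"sz":[0,0,0,0,0],"wx":[0,0,0,0,0],"wy":[0,0,0,0,0],"wz":[0.185,0.185,0.185,0.185,0.185]}}}

```text
time: 19.52
tool_pos: [0.4571, 0.0252, 0.1914]
tool_rot: [-0.0, 0.459, 0.889, 0.001]
contact_force: [-0.5, 0.1, -0.4]
gripper_width: 0.164
grasp_force: 59.2
```

Request:
{"fn": "shift_gripper", "kwargs": {"increments": {"jaw":[0,0,0],"sx":[0,0,0],"sy":[0,0,0],"sz":[0,0,0],"wx":[0,0,0],"wy":[0,0,0],"wz":[0.185,0.056,0]}}}

```text
time: 19.9
tool_pos: [0.4573, 0.0252, 0.1919]
tool_rot: [-0.0, 0.559, 0.829, 0.001]
contact_force: [-0.6, -0.3, -0.8]
gripper_width: 0.164
grasp_force: 59.2
```

Run:
```python
from h import *
c=np.array([.4655,.0281]);y=.383
print(tool([*atbin(c,y,-.008),.02],y))
```

```text
[array([-0.0005,  0.0005,  0.1719]), array([ 0.0009, -0.001 ,  0.0006])]
```

Request:
{"fn": "shift_gripper", "kwargs": {"increments": {"jaw":[0,0,0,0,0],"sx":[0,0,0,0,0],"sy":[0,0,0,0,0],"sz":[0.03,0.05,0.05,0.03,0],"wx":[0,0,0,0,0],"wy":[0,0,0,0,0],"wz":[0,0,0,0,0]}}}

```text
time: 20.52
tool_pos: [0.4556, 0.0256, 0.0304]
tool_rot: [-0.002, 0.559, 0.829, -0.0]
contact_force: [-0.1, 0.2, -0.5]
gripper_width: 0.164
grasp_force: 59.2
```

Request:
{"fn": "shift_gripper", "kwargs": {"increments": {"jaw":[0,0,0.24,0.24,0.24],"sx":[0,0,0,0,0],"sy":[0,0,0,0,0],"sz":[0.013,0,0,0,-0.03],"wx":[0,0,0,0,0],"wy":[0,0,0,0,0],"wz":[0,0,0,0,0]}}}

```text
time: 21.15
tool_pos: [0.4571, 0.0254, 0.0496]
tool_rot: [-0.001, 0.56, 0.829, 0.0]
contact_force: [-0.5, -0.3, -0.5]
gripper_width: 0.245
grasp_force: 0.0
```

Request:
{"fn": "shift_gripper", "kwargs": {"increments": {"jaw":[0.24,0.24,0.5,0.5,0.5],"sx":[0,0,0,0,0],"sy":[0,0,0,0,0],"sz":[-0.05,-0.06,-0.04,0,0],"wx":[0,0,0,0,0],"wy":[0,0,0,0,0],"wz":[0,0,-0.185,-0.185,-0.185]}}}

```text
time: 21.78
tool_pos: [0.459, 0.025, 0.2027]
tool_rot: [0.003, 0.308, 0.951, 0.001]
contact_force: [-1.6, -0.4, -0.8]
gripper_width: 0.5
grasp_force: 0.0
```

Request:
{"fn": "shift_gripper", "kwargs": {"increments": {"jaw":[0.5,0.5,0.5,0.5,0.5],"sx":[0,0,0,0,0],"sy":[0,0,0,0,0],"sz":[0,0,0,0,0],"wx":[0,0,0,0,0],"wy":[0,0,0,0,0],"wz":[-0.185,-0.185,-0.185,-0.13,0]}}}

```text
time: 22.4
tool_pos: [0.4585, 0.0251, 0.2015]
tool_rot: [0.002, -0.025, 1.0, 0.0]
contact_force: [0.7, -0.6, 0.0]
gripper_width: 0.501
grasp_force: 0.0
```

```bash
python3 - <<'E'
from h import *
print(tool([.448,.343,.08],.124+np.pi/2))
E
```

```text
[array([-0.005 ,  0.318 ,  0.1217]), array([ 0.0003,  0.005 , -0.0733])]
```

Request:
{"fn": "shift_gripper", "kwargs": {"increments": {"jaw":[0.5,0.5,0.5,0.5,0.5],"sx":[-0.001,-0.001,-0.001,-0.001,-0.001],"sy":[0.053,0.053,0.053,0.053,0.053],"sz":[0,0,0,0,0],"wx":[0,0,0,0,0],"wy":[0,0,0,0,0],"wz":[0,0,0,0,0]}}}

```text
time: 23.02
tool_pos: [0.4494, 0.2918, 0.2017]
tool_rot: [0.003, -0.025, 1.0, 0.001]
contact_force: [0.0, -0.2, 0.7]
gripper_width: 0.498
grasp_force: 0.0
```

Request:
{"fn": "shift_gripper", "kwargs": {"increments": {"jaw":[0.5,0.5,0.5,0.5,0.5],"sx":[0,0,0,0,0],"sy":[0.053,0,0,0,0],"sz":[0,0.05,0.05,0.02,0],"wx":[0,0,0,0,0],"wy":[0,0.005,0,0,0],"wz":[0,-0.073,0,0,0]}}}

```text
time: 23.65
tool_pos: [0.4463, 0.3425, 0.0802]
tool_rot: [-0.002, -0.062, 0.998, -0.0]
contact_force: [0.1, 1.2, -0.2]
gripper_width: 0.499
grasp_force: 0.0
```

```bash
python3 - <<'E'
from h import *
print(tool([.448,.343,.009],.124+np.pi/2))
E
```

```text
[array([-0.002 ,  0.0003,  0.0712]), array([-0.0005, -0.0032,  0.0001])]
```

Request:
{"fn": "shift_gripper", "kwargs": {"increments": {"jaw":[0.4,0.4,0.4,0.4,0.0],"sx":[-0.001,0,0,0,0],"sy":[0,0,0,0,0],"sz":[0.03,0.03,0.009,0,0],"wx":[0,0,0,0,0],"wy":[-0.003,0,0,0,0],"wz":[0,0,0,0,0]}}}

```text
time: 24.28
tool_pos: [0.4495, 0.344, 0.0144]
tool_rot: [0.003, -0.062, 0.998, 0.001]
contact_force: [0.2, -0.5, 0.5]
gripper_width: 0.2
grasp_force: 0.8
```

Request:
{"fn": "shift_gripper", "kwargs": {"increments": {"jaw":[0,0,0,0,0],"sx":[0,0,0,0,0],"sy":[0,0,0,0,0],"sz":[0,0,0,-0.03,-0.05],"wx":[0,0,0,0,0],"wy":[0,0,0,0,0],"wz":[0,0,0,0,0]}}}

```text
time: 24.9
tool_pos: [0.4462, 0.3421, 0.0912]
tool_rot: [-0.001, -0.063, 0.998, -0.001]
contact_force: [1.2, 1.0, 0.4]
gripper_width: 0.166
grasp_force: 60.0
```

Request:
{"fn": "shift_gripper", "kwargs": {"increments": {"jaw":[0,0,0],"sx":[0,0,0],"sy":[0,0,0],"sz":[-0.06,-0.04,0],"wx":[0,0,0],"wy":[0,0,0],"wz":[0,0,0]}}}

```text
time: 25.28
tool_pos: [0.45, 0.3444, 0.1979]
tool_rot: [0.005, -0.063, 0.998, 0.003]
contact_force: [0.4, -0.5, 0.2]
gripper_width: 0.165
grasp_force: 60.0
```

Run:
```python
from h import *
im,p=shot("top","t7"); hsv=cv2.cvtColor(im,cv2.COLOR_RGB2HSV)
m=(hsv[:,:,0]>100)&(hsv[:,:,0]<125)&(hsv[:,:,1]>150); m[:235]=0;m[330:]=0;m[:,:270]=0;m[:,370:]=0
k=blobs(m)[0]; r=cv2.minAreaRect((ray("top",k[:,0,:],.06)[:,:2]*1000).astype(np.float32)); print(r)
w=(im.min(2)>110)&(cv2.drawContours(np.zeros(m.shape,np.uint8),[cv2.convexHull(k)],-1,1,-1)>0)
for q in blobs(w,15):
    c,_,_=cv2.minAreaRect(q); print("roller",c,ray("top",[c],.028))
c=np.array([.4655,.0281]);y=.383
print(tool([*atbin(c,y,-.035),.19],y))
```

```text
((473.2537841796875, 31.6761417388916), (129.82847595214844, 59.67934799194336), 22.115493774414062)
roller (318.5000305175781, 281.9999694824219) [[0.45799405 0.0276795  0.028     ]]
roller (312.4827880859375, 268.2068786621094) [[0.48878835 0.04169815 0.028     ]]
[array([ 0.0564, -0.3241,  0.0036]), array([0.006 , 0.0039, 1.313 ])]
```

Request:
{"fn": "shift_gripper", "kwargs": {"increments": {"jaw":[0,0,0,0,0],"sx":[0.0094,0.0094,0.0094,0.0094,0.0094],"sy":[-0.054,-0.054,-0.054,-0.054,-0.054],"sz":[0,0,0,0,0],"wx":[0,0,0,0,0],"wy":[0,0,0,0,0],"wz":[0,0,0,0,0]}}}

```text
time: 25.95
tool_pos: [0.4331, 0.0677, 0.1897]
tool_rot: [-0.001, -0.063, 0.998, 0.0]
contact_force: [1.2, -0.6, -1.2]
gripper_width: 0.169
grasp_force: 60.0
```

Request:
{"fn": "shift_gripper", "kwargs": {"increments": {"jaw":[0,0,0,0,0],"sx":[0.0094,0,0,0,0],"sy":[-0.054,0,0,0,0],"sz":[0,0,0,0,0],"wx":[0,0,0,0,0],"wy":[0,0,0,0,0],"wz":[0,0.185,0.185,0.185,0.185]}}}

```text
time: 26.58
tool_pos: [0.4308, 0.0146, 0.1895]
tool_rot: [-0.001, 0.306, 0.952, 0.0]
contact_force: [-0.3, -0.2, 0.5]
gripper_width: 0.166
grasp_force: 60.0
```

Request:
{"fn": "shift_gripper", "kwargs": {"increments": {"jaw":[0,0,0,0,0],"sx":[0,0,0,0,0],"sy":[0,0,0,0,0],"sz":[0,0,0,0,0],"wx":[0,0,0,0,0],"wy":[0,0,0,0,0],"wz":[0.185,0.185,0.185,0.02,0]}}}

```text
time: 27.2
tool_pos: [0.4315, 0.0146, 0.1908]
tool_rot: [-0.0, 0.559, 0.829, 0.0]
contact_force: [0.5, -0.5, -0.6]
gripper_width: 0.162
grasp_force: 60.0
```

Run:
```python
from h import *
c=np.array([.4655,.0281]);y=.383
print(tool([*atbin(c,y,-.037),.036],y))
```

```text
[array([-0.0003, -0.0005,  0.1548]), array([ 0.0004, -0.0009,  0.0003])]
```

Request:
{"fn": "shift_gripper", "kwargs": {"increments": {"jaw":[0,0,0,0,0],"sx":[0,0,0,0,0],"sy":[0,0,0,0,0],"sz":[0.03,0.05,0.05,0.024,0],"wx":[0,0,0,0,0],"wy":[0,0,0,0,0],"wz":[0,0,0,0,0]}}}

```text
time: 27.82
tool_pos: [0.4301, 0.0149, 0.0355]
tool_rot: [-0.002, 0.56, 0.829, -0.0]
contact_force: [-0.5, -0.2, -0.3]
gripper_width: 0.165
grasp_force: 60.0
```

Request:
{"fn": "shift_gripper", "kwargs": {"increments": {"jaw":[0.3,0.3,0.3,0.3,0.3],"sx":[0,0,0,0,0],"sy":[0,0,0,0,0],"sz":[0,0,0,-0.04,-0.05],"wx":[0,0,0,0,0],"wy":[0,0,0,0,0],"wz":[0,0,0,0,0]}}}

```text
time: 28.45
tool_pos: [0.4313, 0.0147, 0.1283]
tool_rot: [-0.0, 0.56, 0.828, 0.0]
contact_force: [1.0, -0.2, 0.4]
gripper_width: 0.296
grasp_force: 0.0
```

Request:
{"fn": "shift_gripper", "kwargs": {"increments": {"jaw":[0.6,1,1,1,1],"sx":[0,0.062,0.062,0.062,0],"sy":[0,0,0,0,0],"sz":[-0.06,-0.01,0,0,0],"wx":[0,0,0,0,0],"wy":[0,0,0,0,0],"wz":[0,0,0,0,0]}}}

```text
time: 29.08
tool_pos: [0.3614, 0.1902, 0.1987]
tool_rot: [0.001, 0.557, 0.831, 0.002]
contact_force: [-0.1, -0.2, -0.3]
gripper_width: 0.998
grasp_force: 0.0
```

Run:
```python
from h import *
im,p=shot("top","t8");cv2.imwrite("pics/c8.png",cv2.resize(im[200:320,240:400,::-1],(800,600),interpolation=cv2.INTER_CUBIC)); print(manip.state()["tool_pos"])
```

```text
[0.36237815 0.18837882 0.19849489]
```

View pics/c8.png

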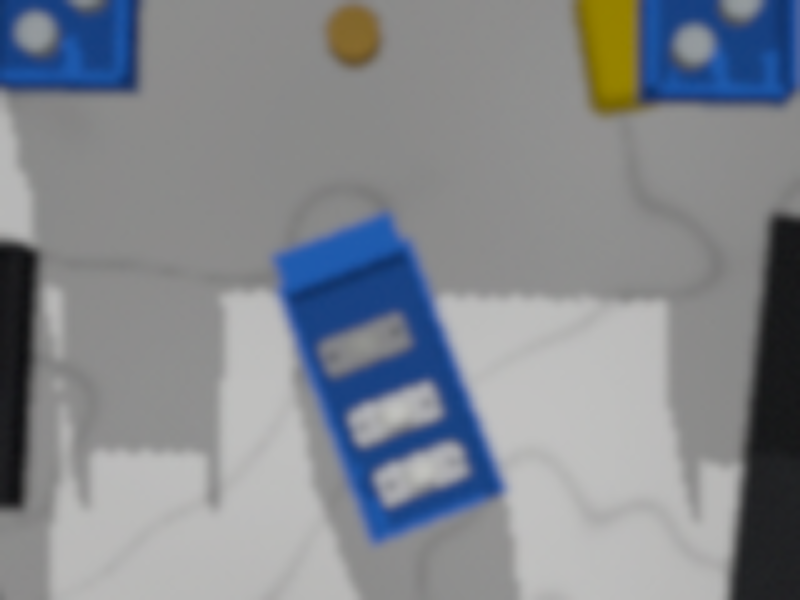

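All three rollers lie crosswise in the bin (365,345), (395,413), (420,475), and the bin is unmoved. I'll grip the bin turned half round, so that the wrist camera looks at the lip side.

Request:
{"fn": "shift_gripper", "kwargs": {"increments": {"jaw":[1,1,1,1,1],"sx":[0,0,0,0,0],"sy":[0,0,0,0,0],"sz":[-0.05,-0.05,0,0,0],"wx":[0,0,0,0,0],"wy":[0,0,0,0,0],"wz":[0.185,0.185,0.185,0.185,0.185]}}}

```text
time: 29.75
tool_pos: [0.3638, 0.1852, 0.2983]
tool_rot: [0.001, 0.873, 0.487, 0.001]
contact_force: [0.5, 0.3, -0.4]
gripper_width: 1.003
grasp_force: 0.0
```

Request:
{"fn": "shift_gripper", "kwargs": {"increments": {"jaw":[1,1,1,1,1],"sx":[0,0,0,0,0],"sy":[0,0,0,0,0],"sz":[0,0,0,0,0],"wx":[0,0,0,0,0],"wy":[0,0,0,0,0],"wz":[0.185,0.185,0.185,0.09,0]}}}

```text
time: 30.38
tool_pos: [0.3636, 0.1855, 0.2981]
tool_rot: [0.0, 0.982, 0.189, 0.001]
contact_force: [-1.2, -0.0, -0.1]
gripper_width: 1.0
grasp_force: 0.0
```

Run:
```python
from h import *
s=manip.state();print(s["joint_pos"].round(3))
print(tool([.5,.03,.3],-np.pi/2))
```

```text
[ 0.289 -0.531  1.992 -0.     1.679  1.48 ]
[array([ 0.069 ,  0.195 , -0.0017]), array([ 0.    , -0.0025,  0.3801])]
```

Request:
{"fn": "shift_gripper", "kwargs": {"increments": {"jaw":[1,1,1,1,1],"sx":[0.017,0.017,0.017,0.017,0],"sy":[0.049,0.049,0.049,0.048,0],"sz":[0,0,0,0,0],"wx":[0,0,0,0,0],"wy":[0,0,0,0,0],"wz":[0,0,0,0.185,0.185]}}}

```text
time: 31.0
tool_pos: [0.5, 0.0275, 0.2975]
tool_rot: [-0.0, 1.0, 0.001, 0.0]
contact_force: [-1.0, 0.8, -0.2]
gripper_width: 1.001
grasp_force: 0.0
```

Request:
{"fn": "shift_gripper", "kwargs": {"increments": {"jaw":[1,1,1],"sx":[0,0,0],"sy":[0,0,0],"sz":[0,0,0],"wx":[0,0,0],"wy":[0,0,0],"wz":[0,0,0]}}}

```text
time: 31.38
tool_pos: [0.4984, 0.0314, 0.2983]
tool_rot: [-0.0, 1.0, 0.007, 0.001]
contact_force: [-0.3, -0.0, 0.4]
gripper_width: 0.997
grasp_force: 0.0
```

Run:
```python
from h import *
im,p=shot("wrist","w9");print(manip.state()["tool_pos"],p["xyz"],p["orientation"])
np.save("p9.npy",p,allow_pickle=True)
```

```text
[0.49842572 0.03151795 0.2982647 ] [0.56592663 0.03234425 0.44032783] [ 0.09612074  0.70557129 -0.69568782 -0.09459607]
```

View pics/w9.png

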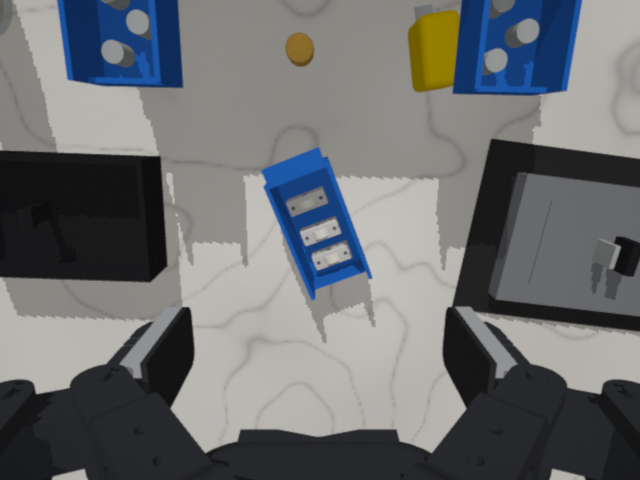

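The wrist view shows the bin (318,225) with three rollers in it, the spacer (300,49) and the tape (435,50). The rail is above the picture, so I'll move 0.15 m ahead.

Request:
{"fn": "shift_gripper", "kwargs": {"increments": {"jaw":[1,1,1,1,1],"sx":[0.05,0.05,0.05,0,0],"sy":[0,0,0,0,0],"sz":[0,0,0,0,0],"wx":[0,0,0,0,0],"wy":[0,0,0,0,0],"wz":[0,0,0,0,0]}}}

```text
time: 32.05
tool_pos: [0.6482, 0.0333, 0.2982]
tool_rot: [-0.0, 1.0, 0.006, 0.001]
contact_force: [-0.8, 0.3, 1.2]
gripper_width: 0.997
grasp_force: 0.0
```

Run:
```python
from h import *
import json
im,p=shot("wrist","w10");print(manip.state()["tool_pos"],p["xyz"])
json.dump({k:v.tolist() for k,v in p.items()},open("p10.json","w"))
print(proj("wrist",[[.69,.1,.13],[.69,-.1,.13]],p))
```

```text
[0.64799725 0.03331024 0.29887662] [0.71592549 0.03415132 0.44016649]
[[227.04254229 159.00595608]
 [501.40598602 162.61230803]]
```

View pics/w10.png

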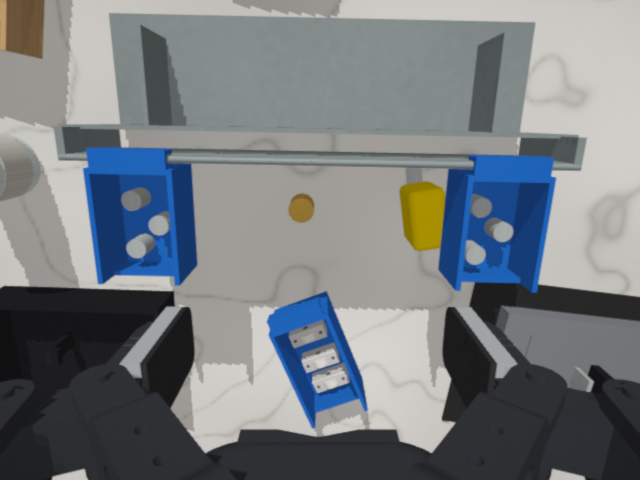

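Run:
```python
from h import *
import json
p={k:np.array(v) for k,v in json.load(open("p10.json")).items()}
im=cv2.imread("pics/w10.png");g=cv2.cvtColor(im,cv2.COLOR_BGR2GRAY)
for u in(200,260,320,380,440): print(u,g[118:176,u])
for z,x in((.13,.6875),(.13,.6925),(.09,.6875),(.09,.6925),(.105,.71)): print(x,z,proj("wrist",[[x,.05,z],[x,-.05,z]],p).round(1).tolist())
b=cv2.inRange(cv2.cvtColor(im,cv2.COLOR_BGR2HSV),(100,150,40),(125,255,255))
print("blue cols row 200:",[ (np.flatnonzero(np.diff((b[r]>0).astype(int)))).tolist() for r in(165,171)])
```

```text
200 [136 135 135 136 136 136 136 135 135 137 139 139 143 151 154 155 155 155
 154 155 155 154 155 154 154 153 152 151 149 145 132  91  87  98 113 133
 136 135 143 158 162 150 133 113 103 131 154 156 156 156 156 156 157 156
 157 156 156 156]
260 [139 139 138 138 138 137 138 138 137 136 135 137 137 140 149 154 155 154
 153 151 147 143 141 141 144 145 149 150 152 153 154 143 103  87  95 111
 131 134 134 140 158 164 156 138 117 103 124 154 157 156 156 157 157 157
 157 157 157 157]
320 [138 138 138 138 138 138 139 139 139 138 136 136 138 138 140 148 155 156
 156 156 157 157 156 157 157 157 158 157 157 157 157 156 148 116  87  90
  98 105 131 135 142 157 162 158 142 121 101 109 138 139 138 138 139 142
 146 149 151 153]
380 [139 140 139 140 139 139 138 139 139 138 133 125 134 137 138 138 144 156
 158 157 157 157 156 157 158 157 157 157 157 157 157 157 157 152 130  90
  88 100 109 132 136 139 149 159 157 145 126 106 112 146 156 158 158 158
 158 158 158 158]
440 [136 137 136 137 136 136 135 136 135 135 135 133 128 133 136 136 137 140
 151 154 155 154 154 155 155 155 155 155 154 154 155 155 155 155 154 140
  92  86  96 109 132 133 134 144 157 155 146 130 109 106 135 152 156 156
 156 156 156 156]
0.6875 0.13 [[295.8, 163.4], [432.6, 165.2]]
0.6925 0.13 [[295.8, 156.4], [433.2, 158.2]]
0.6875 0.09 [[298.2, 158.9], [419.8, 160.5]]
0.6925 0.09 [[298.2, 152.7], [420.3, 154.3]]
0.71 0.105 [[297.4, 130.9], [426.6, 132.7]]
blue cols row 200: [[88, 189, 473, 552], [83, 190, 448, 550]]
```

The rail is the grey strip at rows 151–165 in columns 170–470, with its centre at row 160 (x ≈ 0.690, nearly square to y). Next the bin grasp.

Run:
```python
from h import *
import json
p={k:np.array(v) for k,v in json.load(open("p10.json")).items()}
P=ray("wrist",[[129,155],[512,158],[320,160.3]],.134,p);print(P.round(4),P[:2].mean(0))
im=cv2.imread("pics/w10.png"); b=cv2.inRange(cv2.cvtColor(im,cv2.COLOR_BGR2HSV),(100,150,40),(125,255,255)); b[:285]=0;b[430:]=0;b[:,:255]=0;b[:,380:]=0
k=blobs(b)[0]; print(cv2.approxPolyDP(cv2.convexHull(k),3,True)[:,0].tolist())
print(tool([.4655,.0281,.2],-np.pi/2+.383))
```

```text
[[ 0.6923  0.1693  0.134 ]
 [ 0.6937 -0.1055  0.134 ]
 [ 0.6903  0.0324  0.134 ]] [0.69297512 0.03190797 0.134     ]
[[325, 292], [360, 376], [366, 409], [313, 427], [270, 337], [268, 320], [280, 308]]
[array([-0.1828,  0.0029,  0.0984]), array([-2.000e-04, -2.500e-03, -3.702e-01])]
```

Request:
{"fn": "shift_gripper", "kwargs": {"increments": {"jaw":[1,1,1,1,1],"sx":[-0.06,-0.06,-0.061,0,0],"sy":[0,0,-0.003,0,0],"sz":[0,0,0,0.05,0.05],"wx":[0,0,0,0,0],"wy":[0,0,0,0,-0.0025],"wz":[0,0,0,-0.185,-0.185]}}}

```text
time: 32.72
tool_pos: [0.4672, 0.034, 0.1996]
tool_rot: [0.001, 0.981, 0.193, 0.003]
contact_force: [1.0, -0.8, 0.2]
gripper_width: 1.0
grasp_force: 0.0
```

Request:
{"fn": "shift_gripper", "kwargs": {"increments": {"jaw":[1,1,1],"sx":[0,0,0],"sy":[0,0,0],"sz":[0,0,0],"wx":[0,0,0],"wy":[0,0,0],"wz":[0,0,0]}}}

```text
time: 33.1
tool_pos: [0.4694, 0.0338, 0.2012]
tool_rot: [0.001, 0.982, 0.189, 0.002]
contact_force: [0.9, -0.7, 0.4]
gripper_width: 0.995
grasp_force: 0.0
```

Run:
```python
from h import *
print(tool([.4655,.0281,.1],-np.pi/2+.383))
im,p=shot("wrist","w11"); print(p["xyz"],p["orientation"])
t=manip.grab_frame("top"); cv2.imwrite("pics/t11.png",t[:,:,::-1])
```

```text
[array([-0.0061,  0.0036,  0.1011]), array([ 0.0021, -0.0042, -0.0025])]
[0.53170382 0.05929023 0.34332581] [ 0.11201528  0.82045569 -0.55572632 -0.07398169]
```

View pics/w11.png

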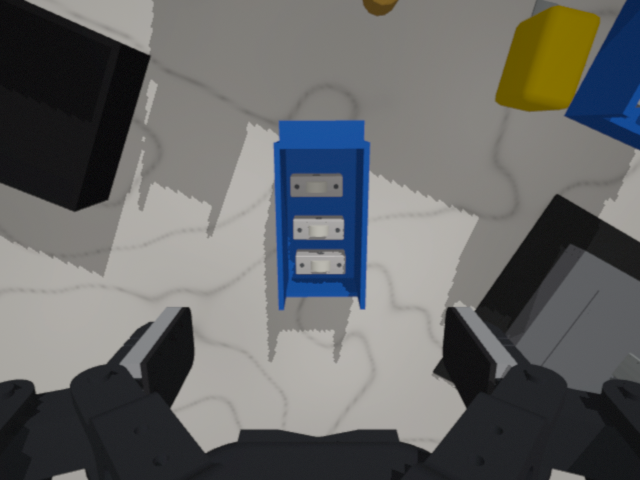

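The bin is squarely in view: lip end (280,121)–(364,121), rim back corners (275,143) and (369,143), front tips (283,308) and (363,308).

Run:
```python
from h import *
P=ray("wrist",[[279.5,121],[364,121],[274.5,143],[369,143]],.06)[:,:2]
print(P.round(4),np.linalg.norm(P[0]-P[1]),np.linalg.norm(P[2]-P[3]))
d=P[0]-P[1]+P[2]-P[3]; yaw=np.arctan2(d[1],d[0])-np.pi/2; e=np.array([np.cos(yaw),np.sin(yaw)])
c1=P[:2].mean(0)-.074*e; c2=P[2:].mean(0)-.06*e; print(yaw,c1,c2)
c=c1; print(tool([*c,.1],-np.pi/2+yaw),tool([*c,.022]))
```

```text
[[0.5242 0.0825]
 [0.5445 0.0317]
 [0.51   0.0807]
 [0.533  0.0231]] 0.05467965574043949 0.06198575073538104
0.3809709447435503 [0.46565691 0.0295782 ] [0.46578031 0.0295895 ]
[array([-0.005 ,  0.0025,  0.1003]), array([ 0.0015, -0.003 ,  0.    ])] [array([-0.0052,  0.0024,  0.1783])]
```

Request:
{"fn": "shift_gripper", "kwargs": {"increments": {"jaw":[1,1,1,1,1],"sx":[-0.005,0,0,0,0],"sy":[0.0024,0,0,0,0],"sz":[0.04,0.05,0.05,0.036,0],"wx":[0.0015,0,0,0,0],"wy":[-0.003,0,0,0,0],"wz":[0,0,0,0,0]}}}

```text
time: 33.83
tool_pos: [0.4614, 0.0301, 0.0197]
tool_rot: [-0.001, 0.982, 0.19, -0.005]
contact_force: [0.4, 0.2, 0.2]
gripper_width: 0.995
grasp_force: 0.0
```

Request:
{"fn": "shift_gripper", "kwargs": {"increments": {"jaw":[0.5,0.5,0.5,0.5],"sx":[0,0,0,0],"sy":[0,0,0,0],"sz":[0,0,0,0],"wx":[0,0,0,0],"wy":[0,0,0,0],"wz":[0,0,0,0]}}}

```text
time: 34.33
tool_pos: [0.466, 0.0296, 0.0248]
tool_rot: [0.0, 0.982, 0.19, 0.001]
contact_force: [0.3, -0.4, 7.4]
gripper_width: 0.738
grasp_force: 67.7
```

Request:
{"fn": "shift_gripper", "kwargs": {"increments": {"jaw":[0.5,0.5,0.5,0.5,0.5],"sx":[0,0,0,0,0],"sy":[0,0,0,0,0],"sz":[-0.02,-0.04,-0.05,-0.05,-0.05],"wx":[0,0,0,0,0],"wy":[0,0,0,0,0],"wz":[0,0,0,0,0.185]}}}

```text
time: 34.95
tool_pos: [0.4636, 0.0299, 0.2335]
tool_rot: [-0.0, 0.995, 0.096, -0.002]
contact_force: [1.4, 0.5, -1.9]
gripper_width: 0.737
grasp_force: 66.8
```

Request:
{"fn": "shift_gripper", "kwargs": {"increments": {"jaw":[0.5,0.5,0.5],"sx":[0,0,0],"sy":[0,0,0],"sz":[0,0,0],"wx":[0,0,0],"wy":[0,0,0],"wz":[0.185,0,0]}}}

```text
time: 35.33
tool_pos: [0.4635, 0.0299, 0.2307]
tool_rot: [-0.0, 1.0, 0.007, -0.003]
contact_force: [-0.3, 0.4, -2.8]
gripper_width: 0.742
grasp_force: 67.2
```

Run:
```python
from h import *
print(tool([.56,.032,.23],-np.pi/2-.008))
```

```text
[array([ 0.0965, -0.0007,  0.0002]), array([-0.0006,  0.0059,  0.0224])]
```

Request:
{"fn": "shift_gripper", "kwargs": {"increments": {"jaw":[0.5,0.5,0.5,0.5,0.5],"sx":[0.045,0.05,0.045,0,0],"sy":[0,0,0,0,0],"sz":[0,0,0,0,0],"wx":[0,0,0,0,0],"wy":[0.006,0,0,0,0],"wz":[0.022,0,0,0,0]}}}

```text
time: 35.95
tool_pos: [0.6034, 0.0294, 0.2305]
tool_rot: [-0.0, 1.0, -0.005, -0.0]
contact_force: [0.5, -0.4, -2.0]
gripper_width: 0.739
grasp_force: 67.2
```

Run:
```python
from h import *
import json
s=manip.state();im,p=shot("wrist","w12");print(s["tool_pos"],s["tool_rot"],p["xyz"],p["orientation"])
json.dump({k:v.tolist() for k,v in p.items()},open("p12.json","w"))
```

```text
[0.60340802 0.02940111 0.23050304] [-2.65736776e-04  9.99989538e-01 -4.54904255e-03 -3.98992278e-04] [0.67139761 0.02875023 0.37232939] [-0.09622371 -0.69727094  0.70368265  0.09687603]
```

View pics/w12.png

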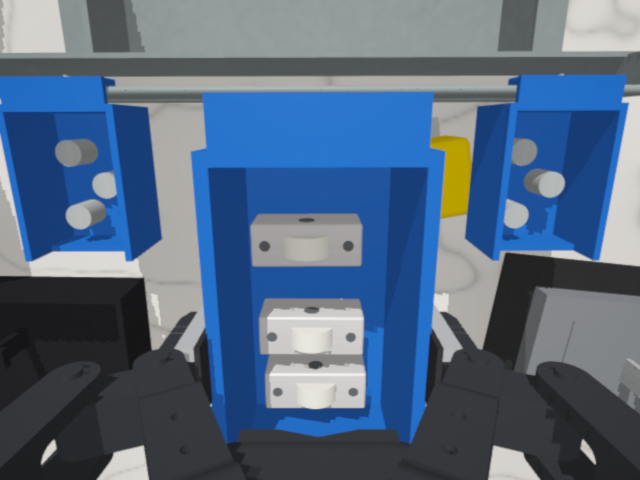

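The wrist view shows the lip's outer edge at row ~93 (cols 204–431) just in front of the rail (rows 88–101), with the bin hanging centrally between the fixed bins.

Create meas.py:
```python
from h import *
import json,sys
def prof(im,us,r0,r1):
    g=cv2.cvtColor(im,cv2.COLOR_BGR2GRAY)
    for u in us: print(u,r0,g[r0:r1,u].tolist())
if __name__=="__main__":
    p={k:np.array(v) for k,v in json.load(open("p12.json")).items()}; im=cv2.imread("pics/w12.png")
    b=cv2.inRange(cv2.cvtColor(im,cv2.COLOR_BGR2HSV),(100,150,40),(125,255,255))>0
    for u in(215,260,320,380,420): print("lip edge",u,np.flatnonzero(b[:150,u])[0])
    r=np.flatnonzero(b[120]); print("cols row120",[c for c in r if not b[120,c-1] or not b[120,c+1]])
    prof(im,(130,180,450,500),78,110)
    for z in(.262,.266,.27):
        P=ray("wrist",[[204,93.5],[431.5,94],[204.5,120],[431,120]],z,p); print(z,P.round(4).tolist(),np.linalg.norm(P[0]-P[1]))
    for x in(.6875,.6925): print("rail pred",proj("wrist",[[x,.09,.13],[x,-.04,.13]],p).round(1).tolist(),proj("wrist",[[x,.09,.09],[x,-.04,.09]],p).round(1).tolist())
```

```bash
python3 meas.py
```

```text
lip edge 215 93
lip edge 260 93
lip edge 320 93
lip edge 380 93
lip edge 420 92
cols row120 [np.int64(0), np.int64(147), np.int64(205), np.int64(430), np.int64(477), np.int64(624)]
130 78 [166, 166, 166, 166, 166, 166, 166, 167, 168, 173, 173, 166, 154, 140, 124, 107, 94, 86, 85, 85, 89, 97, 105, 94, 113, 151, 158, 132, 72, 55, 56, 56]
180 78 [170, 170, 171, 171, 171, 171, 171, 171, 170, 175, 176, 168, 155, 139, 123, 106, 95, 87, 86, 86, 91, 103, 105, 92, 118, 154, 154, 154, 157, 159, 164, 165]
450 78 [170, 171, 170, 170, 170, 170, 168, 166, 173, 172, 167, 158, 144, 128, 111, 97, 89, 84, 84, 85, 94, 106, 97, 106, 144, 169, 171, 171, 171, 172, 171, 171]
500 78 [169, 170, 169, 169, 169, 169, 168, 168, 171, 170, 164, 154, 141, 126, 108, 95, 88, 83, 83, 88, 96, 102, 91, 104, 136, 136, 83, 57, 56, 55, 56, 56]
0.262 [[0.6785, 0.057, 0.262], [0.6779, 0.0004, 0.262], [0.6722, 0.0574, 0.262], [0.6717, 0.0002, 0.262]] 0.056561172613039994
0.266 [[0.6783, 0.056, 0.266], [0.6777, 0.0015, 0.266], [0.6722, 0.0564, 0.266], [0.6717, 0.0012, 0.266]] 0.05451054327788102
0.27 [[0.678, 0.0549, 0.27], [0.6774, 0.0025, 0.27], [0.6722, 0.0553, 0.27], [0.6717, 0.0022, 0.27]] 0.05245991394272205
rail pred [[205.4, 92.7], [443.8, 90.4]] [[221.6, 97.0], [425.6, 95.0]]
rail pred [[204.6, 82.9], [444.4, 80.6]] [[221.0, 88.6], [426.1, 86.7]]
```

Request:
{"fn": "shift_gripper", "kwargs": {"increments": {"jaw":[0.5,0.5,0.5,0.5,0.5],"sx":[0.02,0,0,0,0],"sy":[0,0,0,0,0],"sz":[0,0.04,0.04,0.022,0],"wx":[0,0,0,0,0],"wy":[0,0,0,0,0],"wz":[0,0,0,0,0]}}}

```text
time: 36.62
tool_pos: [0.6227, 0.0293, 0.1282]
tool_rot: [-0.0, 1.0, -0.005, -0.001]
contact_force: [-0.4, 0.6, -2.1]
gripper_width: 0.74
grasp_force: 67.1
```

Request:
{"fn": "shift_gripper", "kwargs": {"increments": {"jaw":[0.5,0.5],"sx":[0,0],"sy":[0,0],"sz":[0,0],"wx":[0,0],"wy":[0,0],"wz":[0,0]}}}

```text
time: 36.88
tool_pos: [0.6249, 0.0291, 0.132]
tool_rot: [-0.0, 1.0, -0.005, 0.002]
contact_force: [-4.2, -0.7, -0.6]
gripper_width: 0.736
grasp_force: 67.3
```

Run:
```python
from h import *
import json
s=manip.state();im,p=shot("wrist","w13");print(s["tool_pos"],s["tool_rot"],s["contact_force"],p["xyz"])
json.dump({k:v.tolist() for k,v in p.items()},open("p13.json","w"))
cv2.imwrite("pics/c13.png",cv2.resize(im[40:240,100:500,::-1],(800,400)))
from meas import prof
g=im[:,:,::-1].copy(); prof(g,(150,180,465,490),60,140)
b=cv2.inRange(cv2.cvtColor(g,cv2.COLOR_BGR2HSV),(100,150,40),(125,255,255))>0
for u in(215,260,320,380,420): print("lip",u,np.flatnonzero(b[:180,u])[:1])
z=s["tool_pos"][2]-.0248+.06
print("lip top z",z)
for x in(.6875,.6925): print("rail pred",x,proj("wrist",[[x,.09,.13],[x,-.04,.13]],p).round(1).tolist(),proj("wrist",[[x,.09,.09],[x,-.04,.09]],p).round(1).tolist())
```

```text
[0.62492367 0.02913074 0.13197949] [-6.24338585e-05  9.99986031e-01 -4.98182364e-03  1.76495321e-03] [-4.16429539 -0.650975   -0.64235585] [0.69230469 0.02848617 0.2741204 ]
150 60 [152, 151, 152, 152, 152, 152, 152, 152, 152, 152, 152, 153, 152, 152, 151, 151, 151, 151, 151, 150, 139, 102, 84, 82, 81, 82, 83, 84, 84, 85, 85, 85, 85, 85, 84, 85, 88, 114, 155, 169, 170, 170, 170, 171, 170, 171, 170, 170, 171, 171, 171, 170, 171, 171, 171, 171, 171, 171, 170, 171, 171, 171, 171, 171, 171, 171, 170, 158, 128, 156, 170, 174, 175, 175, 172, 166, 157, 149, 139, 129]
180 60 [151, 151, 151, 151, 152, 153, 153, 153, 152, 152, 152, 151, 151, 151, 150, 151, 151, 151, 151, 150, 137, 92, 84, 84, 84, 83, 84, 84, 84, 84, 85, 84, 84, 85, 84, 84, 88, 114, 155, 169, 171, 171, 171, 171, 171, 171,
[... 515 characters left out ...]
73, 174, 172, 168, 164, 157, 149, 140, 129, 116]
490 60 [149, 149, 149, 150, 149, 149, 149, 149, 149, 149, 150, 150, 150, 150, 150, 151, 151, 150, 149, 136, 91, 82, 83, 83, 83, 83, 83, 82, 82, 82, 82, 82, 83, 83, 84, 88, 113, 154, 167, 169, 169, 169, 170, 170, 170, 170, 169, 170, 170, 170, 170, 170, 170, 170, 170, 169, 169, 170, 170, 170, 170, 170, 169, 170, 169, 164, 144, 126, 157, 170, 173, 172, 170, 167, 162, 156, 147, 139, 127, 116]
lip 215 [92]
lip 260 [93]
lip 320 [92]
lip 380 [92]
lip 420 [92]
lip top z 0.1671794929347209
rail pred 0.6875 [[133.8, 141.1], [523.1, 137.1]] [[173.5, 137.4], [478.8, 134.3]]
rail pred 0.6925 [[131.9, 125.6], [524.9, 121.5]] [[172.3, 125.3], [479.9, 122.1]]
```

View pics/c13.png

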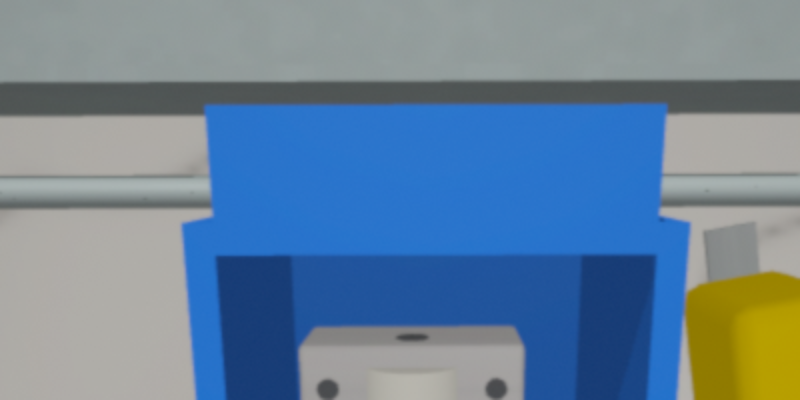

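Run:
```python
from h import *
import json
p={k:np.array(v) for k,v in json.load(open("p13.json")).items()}
g=cv2.imread("pics/w13.png",0); print(g[138:150,180],g[138:150,465])
for z in(.164,.167): print(ray("wrist",[[206,92.3],[430,92.3]],z,p).round(4).tolist())
print("rail back/front",ray("wrist",[[180,127.7],[180,144],[465,126.7],[465,143]],.13,p).round(4).tolist())
s=manip.state();print(s["tool_pos"],s["contact_force"],s["tool_rot"])
```

```text
[138 128 116 104  99 109 143 168 170 171 171 172] [128 116 105  98 109 144 169 172 171 172 172 171]
[[0.7002, 0.0561, 0.164], [0.6997, 0.0006, 0.164]]
[[0.7, 0.0554, 0.167], [0.6995, 0.0013, 0.167]]
rail back/front [[0.6917, 0.0741, 0.13], [0.6864, 0.0747, 0.13], [0.691, -0.0203, 0.13], [0.6858, -0.0208, 0.13]]
[0.62495075 0.0291547  0.13195762] [-3.69451502 -0.16898968 -0.93225184] [-6.73525994e-05  9.99986138e-01 -4.95111369e-03  1.79045591e-03]
```

Request:
{"fn": "shift_gripper", "kwargs": {"increments": {"jaw":[0.5,0.5,0.5],"sx":[0,0,0],"sy":[0,0,0],"sz":[0,0,0],"wx":[0,0,0],"wy":[0,0,0],"wz":[0,0,0]}}}

```text
time: 37.3
tool_pos: [0.6249, 0.0292, 0.1303]
tool_rot: [-0.0, 1.0, -0.005, 0.002]
contact_force: [-1.4, -0.3, -2.8]
gripper_width: 0.736
grasp_force: 67.4
```

Request:
{"fn": "shift_gripper", "kwargs": {"increments": {"jaw":[0.5,0.5,0.5],"sx":[0,0,0],"sy":[0,0,0],"sz":[0,0,0],"wx":[0,0,0],"wy":[0,0,0],"wz":[0,0,0]}}}

```text
time: 37.67
tool_pos: [0.6248, 0.0292, 0.1301]
tool_rot: [-0.0, 1.0, -0.005, 0.002]
contact_force: [-0.7, 0.4, -2.9]
gripper_width: 0.74
grasp_force: 67.4
```

Request:
{"fn": "shift_gripper", "kwargs": {"increments": {"jaw":[0.5,0.5,0.5,0.5,0.5],"sx":[-0.002,0,0,0,0],"sy":[0,0,0,0,0],"sz":[0.005,0.005,0,0.006,0],"wx":[0,0,0,0,0],"wy":[0,0,0,0,0],"wz":[0,0,0,0,0]}}}

```text
time: 38.3
tool_pos: [0.6221, 0.0292, 0.1133]
tool_rot: [-0.0, 1.0, -0.005, 0.001]
contact_force: [0.4, -0.4, -1.9]
gripper_width: 0.738
grasp_force: 67.4
```

Request:
{"fn": "shift_gripper", "kwargs": {"increments": {"jaw":[0.5,0.5,0.5,0.5],"sx":[0,0,0,0],"sy":[0,0,0,0],"sz":[0.003,0.003,0,0],"wx":[0,0,0,0],"wy":[0,0,0,0],"wz":[0,0,0,0]}}}

```text
time: 38.8
tool_pos: [0.6227, 0.0292, 0.1081]
tool_rot: [-0.0, 1.0, -0.005, 0.001]
contact_force: [0.7, 0.3, -2.7]
gripper_width: 0.74
grasp_force: 67.4
```

Request:
{"fn": "shift_gripper", "kwargs": {"increments": {"jaw":[0.5,0.5,0.5,0.5,0.5],"sx":[0,0,0,0,0],"sy":[0,0,0,0,0],"sz":[0.004,0.003,0.001,0,0],"wx":[0,0,0,0,0],"wy":[0,0,0,0,0],"wz":[0,0,0,0,0]}}}

```text
time: 39.42
tool_pos: [0.6227, 0.0292, 0.1002]
tool_rot: [-0.0, 1.0, -0.005, 0.001]
contact_force: [0.0, 0.1, -2.0]
gripper_width: 0.737
grasp_force: 67.4
```

Request:
{"fn": "shift_gripper", "kwargs": {"increments": {"jaw":[0.5,0.5,0.5],"sx":[0,0,0],"sy":[0,0,0],"sz":[0.002,0,0],"wx":[0,0,0],"wy":[0,0,0],"wz":[0,0,0]}}}

```text
time: 39.8
tool_pos: [0.6229, 0.0292, 0.0985]
tool_rot: [-0.0, 1.0, -0.005, 0.002]
contact_force: [-0.1, 0.1, -0.0]
gripper_width: 0.739
grasp_force: 67.6
```

Request:
{"fn": "shift_gripper", "kwargs": {"increments": {"jaw":[0.5,0.5,0.5],"sx":[0,0,0],"sy":[0,0,0],"sz":[0.002,0,0],"wx":[0,0,0],"wy":[0,0,0],"wz":[0,0,0]}}}

```text
time: 40.17
tool_pos: [0.6234, 0.0292, 0.0975]
tool_rot: [-0.0, 1.0, -0.005, 0.002]
contact_force: [-3.7, -0.5, 4.9]
gripper_width: 0.742
grasp_force: 68.1
```

Seated: the weight has gone onto the rail. Release and retreat straight up.

Request:
{"fn": "shift_gripper", "kwargs": {"increments": {"jaw":[0.8,1,1,1,1],"sx":[0,0,0,0,0],"sy":[0,0,0,0,0],"sz":[0,0,0,0,0],"wx":[0,0,0,0,0],"wy":[0,0,0,0,0],"wz":[0,0,0,0,0]}}}

```text
time: 40.8
tool_pos: [0.6226, 0.0292, 0.096]
tool_rot: [-0.0, 1.0, -0.005, 0.001]
contact_force: [0.2, -0.1, 0.0]
gripper_width: 1.001
grasp_force: 0.0
```

Request:
{"fn": "shift_gripper", "kwargs": {"increments": {"jaw":[1,1,1,1,1],"sx":[0,0,0,0,0],"sy":[0,0,0,0,0],"sz":[-0.02,-0.03,-0.05,-0.05,-0.05],"wx":[0,0,0,0,0],"wy":[0,0,0,0,0],"wz":[0,0,0,0,0]}}}

```text
time: 41.42
tool_pos: [0.6221, 0.0292, 0.2997]
tool_rot: [-0.0, 1.0, -0.005, 0.002]
contact_force: [0.8, 0.5, 0.3]
gripper_width: 1.007
grasp_force: 0.0
```

Request:
{"fn": "shift_gripper", "kwargs": {"increments": {"jaw":[1,1,1,1,1],"sx":[-0.05,-0.06,-0.06,0,0],"sy":[0,0,0,0,0],"sz":[-0.05,0,0,0,0],"wx":[0,0,0,0,0],"wy":[0,0,0,0,0],"wz":[0,0,0,0,0]}}}

```text
time: 42.05
tool_pos: [0.4581, 0.0308, 0.3416]
tool_rot: [-0.0, 1.0, -0.005, 0.003]
contact_force: [0.2, -0.7, 0.4]
gripper_width: 0.999
grasp_force: 0.0
```

Run:
```python
from h import *
im,p=shot("wrist","w14"); t,_=shot("top","t14")
o=np.zeros((600,800,3),np.uint8); o[:300]=cv2.resize(im[:240],(800,300)); o[300:]=cv2.resize(t[140:360,140:520],(800,300)); cv2.imwrite("pics/c14.png",o[:,:,::-1])
b=cv2.inRange(cv2.cvtColor(im,cv2.COLOR_RGB2HSV),(100,150,40),(125,255,255))
for k in blobs(b,500): print(cv2.boundingRect(k),cv2.approxPolyDP(cv2.convexHull(k),2,True)[:,0].tolist())
print(p["xyz"],proj("wrist",[[.6978,.057,.134],[.6978,.001,.134],[.69,.1,.13],[.69,-.04,.13]],p).round(1).tolist())
```

```text
(278, 0, 82, 79) [[359, 0], [356, 78], [281, 78], [278, 0]]
(84, 0, 106, 47) [[186, 0], [188, 46], [118, 46], [89, 35], [84, 0]]
(438, 0, 104, 46) [[541, 0], [538, 31], [511, 44], [438, 44], [441, 0]]
[0.52519467 0.03010819 0.48381662] [[276.4, -131.9], [357.0, -132.9], [216.7, -114.7], [414.2, -117.0]]
```

View pics/c14.png

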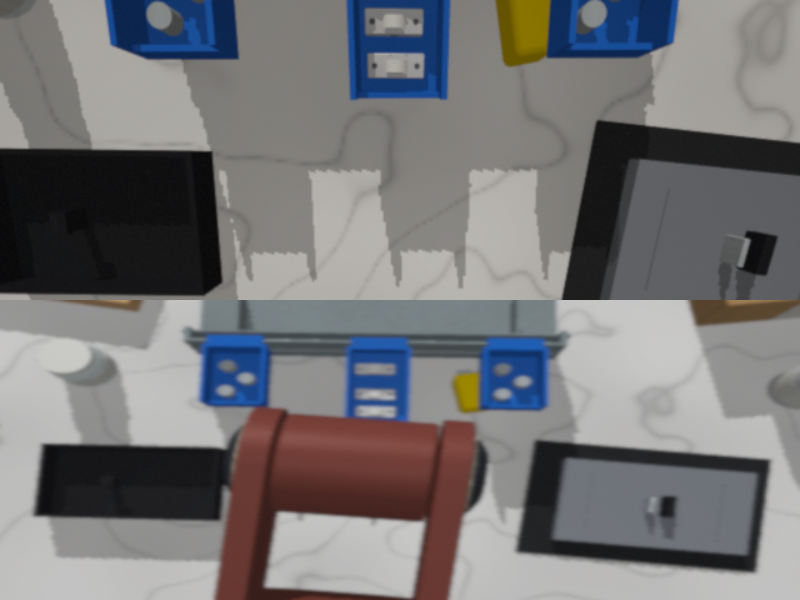

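The pictures show the bin hanging square between the fixed bins, lip over the rail at (378,345), with three rollers in it. The cover is flat on the pad at (655,505), about 1 cm from its middle. Handing in.

```bash
python3 -c "
from plant import manip; print(manip.job_done())"
```

```text
the job is handed in; nothing more can be done
None
```

I handed in the job at about 42 s of the 200 s allowed: the cover lies flat on the pad about 1 cm off its middle, and the bin hangs square on the upper rail with all three rollers the case held; the hand-in gave no verdict.

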